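Lay out two press moulds for the forming machines

ROBOT

A 6-joint arm with a two-finger parallel gripper is mounted at the origin on the work surface. World frame = base frame: x ahead of the robot, y to its left, z up, the work surface at z = 0. Lengths are in m, angles in rad, forces in N, time in s.
With the tool pointing down it reaches from about 0.35 to 0.975 m from the base axis. Payload 4.9 kg.
Tool frame: the origin (TCP) lies midway between the tips of the shut fingers; the grasp point (between the pads) lies 19 mm behind it; z points along the fingers, y is the direction in which the jaws open and shut (so a half turn about z gives the same grasp; the last joint's range is limited). The gripper opens to 85 mm and grips with 20 to 120 N. Pads are 22 mm wide; open, the fingers measure 114 mm over their backs; the gripper's body (76 mm by 85 mm) begins 54 mm behind the grasp point. The pads swing forward as they close: fully open they stand 13 mm farther back than shut.
Start: joints at [-1.321, 0.053, 1.613, -0, 1.476, -0.119], TCP at [0.225, -0.583, 0.208] pointing down, gripper open.
Joint ranges: [-3.01, 3.01], [-1.01, 2.22], [0.06, 2.58], [-1.02, 4.17], [0.09, 2.62], [-3.14, 3.14]. Speed limits (rad/s): [2.57, 2.57, 3.14, 3.14, 3.14, 3.14].

INTERFACE

Orientations are given as a unit quaternion [w, x, y, z].
In Python, from plant import state, grab_frame, camera_params, job_done, boxes_of gives the robot as it stands.
- The arm moves only by the tool step_arm, never from a script. Its argument "steps" is a list of rows, each a list of 4 numbers: the shift along the tool's x, y, z in mm, then the turn about the tool's z in degrees. A call has 1 to 8 rows; each row shifts and turns the pose as measured when the row begins, along the tool's axes as they then stand; what a row does not reach is not made up. A row lasts 1/10 s, in which the tool goes at most 50 mm and 8.59 degrees, less where a joint would pass 70% of its speed; a pose out of reach is approached as far as the arm can. A call is refused whole if a number of a shift passes 50 or a number of a turn 8.59, either way. A call with a gripper value outside its range is refused whole. "claw" is the opening in per cent of the stroke, from 0 (shut) to 100 (fully open), set as the call begins (left out, the last holds). The fingers move at their own pace and stop on an object; the grip force is fixed at half the most. Time passes only in rows, so rows that do not move let the fingers close. It gives the time, the measured TCP pose, the force and the opening at its end, in the units of the state.
- state(): the state, without advancing time (a new reading comes with each control period).
- grab_frame(name): name is "scene" or "top" or "wrist"; returns (picture, depth): 384x512x3 uint8, red, green, blue; 384x512 float32, m along the optical axis (not along the pixel's ray), 0 where there is no reading.
- camera_params(name): a dict with "mtx" (3x3 intrinsics, pixels), "extrinsics" (4x4, takes a point from camera to world coordinates); the wrist camera has in their place "T_tool_cam" (4x4, takes a point from camera to tool coordinates, whose origin is the TCP and whose axes are the flange's). Camera axes: x right, y down, z forward; pixel columns grow to the right and rows downward; lengths in m; the calibration is good to about 2 mm. A picture is of the moment at which its call begins: read the wrist's pose just before it. camera_params takes no time and is no camera call.
- job_done(): hands the job in, once; it reports no verdict.
Trained networks look in the newest picture that a camera, given by its name, has taken for a name from the list of things; names that differ only in an ending like _2 or _b are one class to them, and where a whole thing is asked for, a point or a joint stands for the part that bears it (a point fixed in the world has none). Each returns a list of dicts, best first, with "p" (0 to 1); they miss things now and then, are a little off and sometimes report something else, mostly with a low value. They report only what shows in the picture. A call takes as long as a camera call. They do not tell look-alikes from the thing itself.
- boxes_of(camera, label): "box" ([left, top, width, height] in pixels, round what is visible of it).
The state is a dict: "time": time; "joint_pos": joint angles; "joint_vel": joint speeds; "joint_efforts": joint torques, N m; "tool_pos": TCP position; "tool_rot": TCP orientation; "contact_force": force on the tool from outside, world axes, zero at the start; "ft_torque": the same for the moment, N m; "gripper_width": opening from 0.0 (shut) to 1.0 (fully open).
Only numpy, scipy, OpenCV 4.12 (cv2) and the standard library are available. Lean on these libraries where they do the work, as an engineer would, in place of code of your own. Each camera call takes 0.05 s, during which the arm holds its last target. There are 200 camera calls.

TASK

Lay out the blue and the red press mould for the demonstration: set each mould, open side up, in the middle of the tray with the rim of its own colour, and put the press block with the bar grip of that colour into it, plate down and fully home on the mould's floor. Leave the yellow mould and the yellow press block where they are.

Things in the scene. Friction and masses are not known exactly. Their poses are not given: they have to be found in the camera images.
- blue_mould_center (a point): The blue mould: an open-topped blue plastic box, 110 long (its x) x 56 wide (its y) x 26 high, walls 4, floor 4, so the cavity is 102 x 48. The point is the centre of the box, 13 above its underside; z is up. About 0.16 kg. Loose. Sizes in mm.
- blue_press_center (a point): The blue press block: a white plastic plate 86 long (its x) x 34 wide (its y) x 12 thick with an upright blue bar grip on it, 60 long (x) x 20 thick (y), reaching from the plate's top to 60 above the underside. It fits plate down in a mould with 8 to spare at each end, 7 at each side. The point is its centre, 30 above its underside; z is up. About 0.14 kg. Loose. Sizes in mm.
- red_mould_center (a point): The red mould: an open-topped red plastic box, 110 long (its x) x 56 wide (its y) x 26 high, walls 4, floor 4, so the cavity is 102 x 48. The point is the centre of the box, 13 above its underside; z is up. About 0.16 kg. Loose. Sizes in mm.
- red_press_center (a point): The red press block: a white plastic plate 86 long (its x) x 34 wide (its y) x 12 thick with an upright red bar grip on it, 60 long (x) x 20 thick (y), reaching from the plate's top to 60 above the underside. It fits plate down in a mould with 8 to spare at each end, 7 at each side. The point is its centre, 30 above its underside; z is up. About 0.14 kg. Loose. Sizes in mm.
- yellow_mould_center (a point): The yellow mould: an open-topped yellow plastic box, 110 long (its x) x 56 wide (its y) x 26 high, walls 4, floor 4, so the cavity is 102 x 48. The point is the centre of the box, 13 above its underside; z is up. About 0.16 kg. Loose. Leave it where it is. Sizes in mm.
- yellow_press_center (a point): The yellow press block: a white plastic plate 86 long (its x) x 34 wide (its y) x 12 thick with an upright yellow bar grip on it, 60 long (x) x 20 thick (y), reaching from the plate's top to 60 above the underside. It fits plate down in a mould with 8 to spare at each end, 7 at each side. The point is its centre, 30 above its underside; z is up. About 0.14 kg. Loose. Leave it where it is. Sizes in mm.
- blue_tray_middle (a point): The blue tray: a bare aluminium tray with a blue rim, 190 (its x) x 170 (its y) outside, fixed to the bench. The floor is 3 thick, the rim 10 wide and 10 high above the bench, so the flat floor is 170 x 150. The point is the middle of the upper face of its floor; z is up. Sizes in mm.
- red_tray_middle (a point): The red tray: a bare aluminium tray with a red rim, 190 (its x) x 170 (its y) outside, fixed to the bench. The floor is 3 thick, the rim 10 wide and 10 high above the bench, so the flat floor is 170 x 150. The point is the middle of the upper face of its floor; z is up. Sizes in mm.
There are look-alikes about, which are no part of the job. What is shaped like the part that bears red_mould_center but green or turquoise is not meant.

How it is judged:
By the outcome, as a careful person would: the job done as asked, in the order asked, and still so for the second after the job is handed in, with the robot touching nothing.
It also fails if it takes over 102 s, if anything falls off the work surface, if the arm or the gripper's body presses on something with over 40 N, if the wrist force passes 120 N, or if a joint passes its speed limit or range.

## Working session

There is one attempt and no reset: what is moved stays moved. The work goes in short steps, Python scripts to look and compute and a tool call to move; the robot and the scene stay as the last step left them, time stands still between calls to the robot, and variables do not carry over. Pictures are saved under pics/ and viewed, about 12 in all and at most 16, crops included, and the job is handed in when it is done.

Besides the shell and the picture viewer there is one more tool, called after "Request:" by a JSON object that holds its "name" and its "arguments". step_arm: Moves the arm, as the interface text tells. Its arguments: {"type":"object","properties":{"steps":{"type":"array"},"claw":{"type":"number"}},"required":["steps"]}

```bash
mkdir -p pics; ls
python3 - <<'E'
from plant import *
import cv2,numpy as np,json
s=state();print(s['time'],s['tool_pos'],s['tool_rot'])
for n in ['scene','top']:
    p,d=grab_frame(n);cv2.imwrite(f'pics/{n}0.png',p[:,:,::-1]);np.savez(f'{n}0.npz',p=p,d=d)
    c=camera_params(n);print(n,np.round(c['mtx'],1).tolist(),np.round(c['extrinsics'],3).tolist())
for l in ['blue_mould_center','blue_press_center','red_mould_center','blue_tray_middle']:
    try: print(l,[(x['box'],round(x['p'],2)) for x in boxes_of('top',l)])
    except Exception as e: print(l,e)
print(np.round(camera_params('wrist')['T_tool_cam'],3).tolist())
E
```

```text
pics
0.0 [ 0.22513114 -0.58230928  0.20673145] [-1.05594042e-03  9.83051363e-01  1.83327299e-01 -6.80969857e-05]
scene [[427.5, 0.0, 257.6], [0.0, 427.5, 196.7], [0.0, 0.0, 1.0]] [[0.139, 0.839, -0.527, 1.166], [0.99, -0.109, 0.086, -0.074], [0.015, -0.533, -0.846, 1.19], [0.0, 0.0, 0.0, 1.0]]
top [[433.2, 0.0, 258.7], [0.0, 433.2, 192.7], [0.0, 0.0, 1.0]] [[0.005, -0.994, 0.112, 0.292], [-1.0, -0.004, 0.009, 0.037], [-0.008, -0.112, -0.994, 1.54], [0.0, 0.0, 0.0, 1.0]]
blue_mould_center [([229.1, 173.5, 21.4, 36.9], 0.64)]
blue_press_center [([231.1, 129.5, 17.2, 25.5], 0.66)]
red_mould_center [([320.8, 237.2, 34.4, 21.6], 0.93), ([117.3, 213.9, 35.4, 32.0], 0.82), ([380.8, 244.5, 19.1, 27.7], 0.78), ([265.3, 172.5, 17.2, 30.2], 0.56)]
blue_tray_middle [([161.4, 148.4, 44.7, 50.9], 0.87), ([264.1, 172.9, 15.0, 33.1], 0.39)]
[[0.0, -0.963, -0.271, 0.07], [1.0, 0.0, 0.0, 0.001], [-0.0, -0.271, 0.963, -0.166], [0.0, 0.0, 0.0, 1.0]]
```

```bash
python3 -c "
import cv2
for n in ['top','scene']:
    p=cv2.imread(f'pics/{n}0.png')
    if n=='top': p=p[90:330,70:450]; p=cv2.resize(p,None,fx=2.1,fy=2.1,interpolation=2)
    cv2.imwrite(f'pics/{n}0b.png',p)"
```

```text
(no output)
```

View pics/top0b.png

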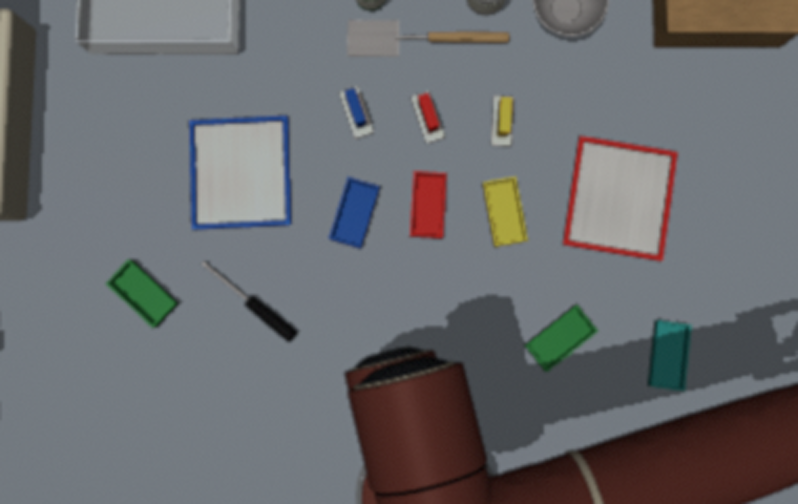

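View pics/scene0.png

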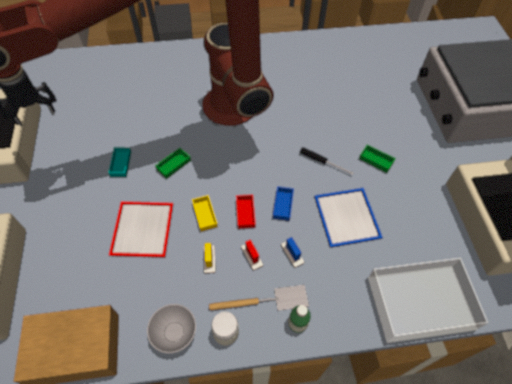

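The top view shows the presses (top row) above the moulds, with the blue tray at left and the red at right. I can't see whether the red and blue moulds are open side up, so I'll check the depth.

```bash
cat > h.py <<'E'
import numpy as np,cv2
from scipy.spatial.transform import Rotation as R
from plant import *
def cloud(n,d,T=None):
    c=camera_params(n);K=c['mtx'];v,u=np.mgrid[:384,:512]
    P=np.stack([(u-K[0,2])/K[0,0]*d,(v-K[1,2])/K[1,1]*d,d],-1)
    T=c['extrinsics'] if T is None else T
    return P@T[:3,:3].T+T[:3,3]
def toolT(s):
    T=np.eye(4);q=s['tool_rot'];T[:3,:3]=R.from_quat([q[1],q[2],q[3],q[0]]).as_matrix();T[:3,3]=s['tool_pos'];return T
def wrist(name):
    s=state();p,d=grab_frame('wrist');cv2.imwrite(f'pics/{name}.png',p[:,:,::-1])
    W=cloud('wrist',d,toolT(s)@camera_params('wrist')['T_tool_cam']);W[d==0]=np.nan
    np.savez(name+'.npz',p=p,W=W);return p,W
def masks(p):
    h=cv2.cvtColor(p,cv2.COLOR_RGB2HSV);H,S,V=h[...,0],h[...,1],h[...,2];g=(S>130)&(V>50)
    return dict(blue=g&(H>105)&(H<130),red=g&((H<5)|(H>174)),yellow=g&(H>20)&(H<35))
def comps(m,W,amin=20):
    n,l,st,_=cv2.connectedComponentsWithStats(m.astype(np.uint8))
    for i in range(1,n):
        if st[i,4]>=amin:
            q=W[(l==i)&np.isfinite(W[...,2])]
            if len(q)<8: continue
            r=cv2.minAreaRect((q[:,:2]*1000).astype(np.float32))
            yield st[i],q,r
E
python3 - <<'E'
from h import *
f=np.load('top0.npz')
W=cloud('top',f['d'])
for k,m in masks(f['p']).items():
    for st,q,r in comps(m,W): print(k,st,np.round(np.percentile(q[:,2],[2,25,50,75,98])*1000,1),np.round(r[0]),np.round(r[1]),round(r[2],1))
for u0,v0 in [(239,191),(274,188),(311,191),(366,254),(388,258)]:
    print(u0,v0);print(np.round(W[v0-1,u0-14:u0+14:2,2]*1000).astype(int))
E
```

```text
blue [235 133   9  17  73] [45.9 58.  60.  62.4 66.3] [644. 121.] [59. 15.] 20.1
blue [160 145  48  54 314] [ 4.   8.6 11.  13.1 17.8] [438. 257.] [477. 228.] 30.9
blue [227 175  23  33 463] [-2.   3.   5.8  9.8 30.3] [470. 122.] [ 53. 107.] 73.1
red [270 135   9  17  94] [45.6 58.8 60.6 62.4 68.5] [634.  -1.] [56. 19.] 18.1
red [338 155  54  59 393] [ 4.   8.8 10.9 13.6 17.7] [ 464. -185.] [232. 512.] 13.5
red [266 172  16  31 462] [-2.2  3.2  5.6  9.3 30.7] [414.   2.] [ 53. 248.] 86.3
red [ 351  254  161   97 4650] [551.3 581.2 614.5 640.7 665.7] [ 173. -345.] [774. 204.] 87.5
red [236 266  12   8  35] [269.4 277.6 285.7 293.6 418.6] [222.  89.] [15. 59.] 30.2
red [263 266  35  56 906] [699.1 709.9 716.8 719.8 723.4] [223.   8.] [147.  47.] 13.0
red [237 274  35  51 843] [686.7 703.9 712.7 717.7 722.4] [150.  55.] [ 70. 285.] 86.1
red [ 243  314  113   70 3986] [657.9 684.5 702.  714.3 719.7] [ 93. -34.] [227. 355.] 77.0
yellow [308 137   6  17  91] [ 47.8  58.6  60.9  63.3 362.9] [470. -59.] [ 32. 403.] 66.3
yellow [300 175  21  32 461] [-1.   3.6  6.6 10.4 30.9] [392. -83.] [105. 295.] 59.4
239 191
[  -2    4   -2   23    3    0    8    5    1    4    6 1540    0    1]
274 188
[   8    5    0   20    2    5    8    3    4    0   14    0    0 1540]
311 191
[-2 -1 -1 25  5  7  1  9  4 11 29  5  1  7]
366 254
[ 7  1  5  0  6  3  1 -1 -3 -3 -3 -2  4  8]
388 258
[ 3  3  4  9 22  8  3  6 -2 -1  4 23 -3  0]
```

All moulds are open side up (floor about 4 mm) and all presses upright (tops about 60 mm). Next I hover the wrist camera over the parts.

Request:
{"name": "step_arm", "arguments": {"steps": [[0,0,-20,7],[0,0,-20,7],[0,0,-20,7],[29,-47,-5,0],[29,-47,-5,0],[29,-47,-5,0],[29,-47,-5,0],[29,-47,-5,0]], "claw": 100}}

```text
time: 1.1
tool_pos: [0.3597, -0.3699, 0.2907]
tool_rot: [-0.002, 1.0, -0.012, -0.0]
contact_force: [0.7, -0.2, 0.1]
gripper_width: 1.002
```

Request:
{"name": "step_arm", "arguments": {"steps": [[29,-47,-2,0],[29,-47,-2,0],[29,-47,-2,0],[29,-47,-2,0],[29,-47,-2,0],[29,-47,0,0],[29,-47,0,0],[29,-47,0,0]]}}

```text
time: 1.9
tool_pos: [0.5761, -0.0334, 0.3036]
tool_rot: [-0.0, 1.0, -0.013, 0.003]
contact_force: [0.4, -0.7, -0.2]
gripper_width: 0.998
```

Request:
{"name": "step_arm", "arguments": {"steps": [[20,-45,0,0],[0,-10,0,0],[0,0,0,0],[0,0,0,0]]}}

```text
time: 2.3
tool_pos: [0.5988, 0.027, 0.3026]
tool_rot: [-0.0, 1.0, -0.009, 0.003]
contact_force: [0.1, -1.1, 0.1]
gripper_width: 1.002
```

```bash
cat >> h.py <<'E'
def rep(name,amin=200):
    p,W=wrist(name)
    for k,m in masks(p).items():
        for st,q,r in comps(m,W,amin): print(k,st,np.round(np.percentile(q[:,2],[2,50,98])*1000,1),np.round(r[0],1),np.round(r[1],1),round(r[2],1))
    return p,W
E
python3 -c "
from h import *
print(state()['tool_pos'],camera_params('wrist')['mtx'][0]);rep('w1')"
```

```text
[0.59880925 0.02696277 0.30260729] [315.68629203   0.         257.28523434]
blue [167 104  31  48 704] [58.3 60.5 62.3] [643.4 121.5] [57.9 19.1] 19.1
blue [   0  132  132  127 2794] [ 5.2 10.3 12.2] [538.7 319.4] [188.6 170.6] 3.0
blue [ 171  202   51   77 2530] [ 2.9  5.3 27.6] [469.4 124.4] [ 59.5 109.2] 73.0
red [264 109  28  47 703] [57.4 60.5 62.1] [ 6.358e+02 -4.000e-01] [58.1 19.5] 18.4
red [ 417  149   95  129 1852] [ 3.7 10.2 12.3] [ 499.2 -321.1] [158.2 189.1] 80.8
red [ 258  194   41   74 2693] [ 2.9  5.2 27.6] [482.7  -1.4] [ 56. 110.] 86.5
yellow [369 112  19  47 584] [58.9 60.6 62.2] [ 629.9 -128.1] [18.1 58.1] 87.3
yellow [ 340  201   43   73 1683] [ 3.   5.2 27.7] [ 528.9 -100.2] [216.4  85.8] 28.1
```

View pics/w1.png

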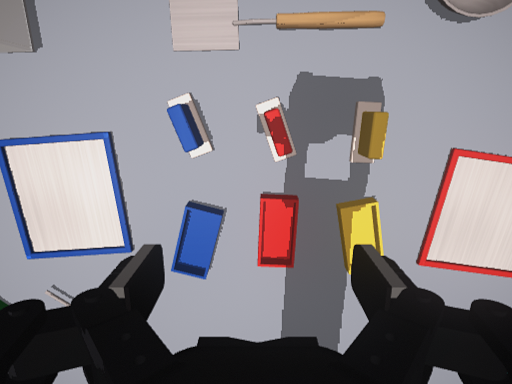

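The picture shows the blue and red moulds at (197,240) and (278,230), and their presses at (190,125) and (276,130). All measured sizes match. The red tray is clipped on the right, so I'll remeasure it later. I'll start with the blue mould.

```bash
cat > go.py <<'E'
import sys
from h import *
x,y,z,yaw=map(float,sys.argv[1:5]) # mm, deg
s=state();T=toolT(s);cur=np.degrees(np.arctan2(T[1,0],T[0,0]))
turn=(cur-yaw+90)%180-90
Rn=T[:3,:3]@R.from_euler('z',turn,degrees=True).as_matrix()
d=np.array([x,y,z])-s['tool_pos']*1000
print('t',s['time'],'yaw now',round(cur,2),'turn',round(turn,2),'then shift',np.round(Rn.T@d,1),'now-axes shift',np.round(T[:3,:3].T@d,1),'pos',np.round(s['tool_pos']*1000,1))
E
python3 go.py 469.4 124.4 100 -17
```

```text
t 2.35 yaw now -1.05 turn 15.95 then shift [-153.3  -55.2  202.1] now-axes shift [-132.2  -95.2  202.1] pos [598.7  26.6 302.7]
```

Request:
{"name": "step_arm", "arguments": {"steps": [[0,0,0,8],[0,0,0,8],[-31,-11,40,0],[-31,-11,40,0],[-31,-11,40,0],[-31,-11,40,0],[-31,-11,40,0],[0,0,0,0]]}}

```text
time: 3.15
tool_pos: [0.4683, 0.1127, 0.1007]
tool_rot: [0.001, 0.986, -0.166, 0.006]
contact_force: [-1.4, 0.1, -1.2]
gripper_width: 0.999
```

```bash
python3 -c "
from h import *
rep('w2')"; python3 go.py 469.4 124.4 100 -17
```

```text
blue [   0   41  140  267 4523] [ 4.4 10.4 11.9] [541.7 308.1] [193.5 147.8] 3.0
blue [ 204  128   77  137 9350] [ 3.3  5.  27.5] [469.3 125.1] [ 59.7 109.7] 73.8
red [  336    45   105   164 12269] [ 3.1  5.5 27.4] [483.4  -7.9] [ 70.6 112. ] 86.6
yellow [488  30  24  70 862] [ 2.7 11.2 23.4] [501.2 -98.2] [18.9 51.1] 78.2
t 3.2 yaw now -19.1 turn -2.1 then shift [ -6.5 -10.8   4.6] now-axes shift [ -6.9 -10.6   4.6] pos [472.4 112.2 104.7]
```

View pics/w2.png

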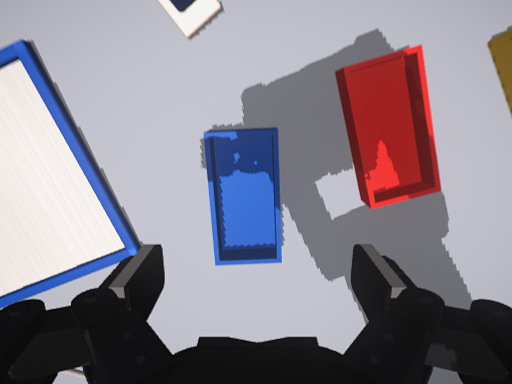

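The blue mould (240,195) and red mould (390,125) are both open and clear of each other. I'll align and go down.

Request:
{"name": "step_arm", "arguments": {"steps": [[-7,-11,0,-2.5],[0,0,30,0],[0,0,20,0],[0,0,0,0],[0,0,0,0]]}}

```text
time: 3.7
tool_pos: [0.4837, 0.1236, 0.0673]
tool_rot: [-0.002, 0.989, -0.144, 0.022]
contact_force: [0.1, 0.8, -0.3]
gripper_width: 0.999
```

```bash
python3 go.py 469.4 124.8 4 -16.5
```

```text
t 3.7 yaw now -16.57 turn -0.07 then shift [-16.8   3.6  62.6] now-axes shift [-16.8   3.6  62.6] pos [483.7 123.6  67.3]
```

Request:
{"name": "step_arm", "arguments": {"steps": [[0,0,0,0],[0,0,0,0],[0,0,0,0]]}}

```text
time: 4.0
tool_pos: [0.4882, 0.1236, 0.073]
tool_rot: [-0.003, 0.989, -0.144, 0.026]
contact_force: [-0.2, -0.1, 0.7]
gripper_width: 1.0
```

```bash
python3 go.py 469.4 124.8 4 -16.5; python3 -c "
from h import *
print(toolT(state()).round(4), state()['joint_vel'])"
```

```text
t 4.0 yaw now -16.6 turn -0.1 then shift [-21.8   5.1  68. ] now-axes shift [-21.8   5.1  68. ] pos [488.2 123.6  73. ]
[[ 0.9571 -0.285   0.0525  0.4882]
 [-0.2853 -0.9584 -0.0013  0.1236]
 [ 0.0507 -0.0137 -0.9986  0.073 ]
 [ 0.      0.      0.      1.    ]] [-0.00169776 -0.00989425 -0.01565479  0.00114039  0.00258441 -0.00297174]
```

Request:
{"name": "step_arm", "arguments": {"steps": [[-22,5,-20,0],[0,0,-30,0],[0,0,0,0],[0,0,0,0],[0,0,0,0]]}}

```text
time: 4.5
tool_pos: [0.463, 0.1252, 0.1243]
tool_rot: [-0.003, 0.989, -0.144, 0.027]
contact_force: [-0.3, 0.6, -0.6]
gripper_width: 0.998
```

```bash
cat >> go.py <<'E'
print('tilt x,y deg',np.degrees(T[:2,2]).round(2),'grip',s['gripper_width'].round(3) if hasattr(s['gripper_width'],'round') else s['gripper_width'],'F',np.round(s['contact_force'],1))
E
python3 go.py 469.4 124.8 100 -16.5
```

```text
t 4.5 yaw now -16.59 turn -0.09 then shift [ 5.  -1.1 24.6] now-axes shift [ 5.  -1.1 24.6] pos [463.  125.2 124.3]
tilt x,y deg [ 3.09 -0.06] grip 0.9980337406422141 F [-0.3  0.6 -0.6]
```

Request:
{"name": "step_arm", "arguments": {"steps": [[30,0,-40,0],[30,0,-40,0],[30,0,-40,0],[0,0,0,0],[0,0,0,0],[0,0,0,0]]}}

```text
time: 5.1
tool_pos: [0.5383, 0.0982, 0.2368]
tool_rot: [-0.001, 0.989, -0.144, 0.015]
contact_force: [-0.2, 0.1, -0.5]
gripper_width: 0.998
```

```bash
python3 go.py 469.4 124.8 100 -16.5
```

```text
t 5.1 yaw now -16.54 turn -0.04 then shift [-77.5  -5.2 134.6] now-axes shift [-77.5  -5.1 134.6] pos [538.3  98.2 236.8]
tilt x,y deg [ 1.68 -0.17] grip 0.9982841060625202 F [-0.2  0.1 -0.5]
```

Request:
{"name": "step_arm", "arguments": {"steps": [[30,0,-40,0],[30,0,-40,0],[30,0,-40,0],[0,0,0,0],[0,0,0,0],[0,0,0,0],[-15,0,15,0],[-15,0,15,0]]}}

```text
time: 5.9
tool_pos: [0.5822, 0.0827, 0.3057]
tool_rot: [0.002, 0.99, -0.142, -0.005]
contact_force: [1.5, 0.5, 0.1]
gripper_width: 1.0
```

Request:
{"name": "step_arm", "arguments": {"steps": [[-18,0,25,0],[-18,0,25,0],[-18,0,25,0],[-18,0,25,0],[-18,0,25,0],[-10,0,15,0],[-5,0,10,0],[0,0,0,0]]}}

```text
time: 6.7
tool_pos: [0.457, 0.1147, 0.1332]
tool_rot: [0.005, 0.99, -0.139, -0.018]
contact_force: [0.1, -0.5, 0.5]
gripper_width: 1.001
```

```bash
python3 go.py 469.4 124.8 100 -16.5
```

```text
t 6.7 yaw now -16.05 turn 0.45 then shift [ 10.1 -13.7  32.7] now-axes shift [ 10.2 -13.6  32.7] pos [457.  114.7 133.2]
tilt x,y deg [-2.07 -0.29] grip 1.0006166935371508 F [ 0.1 -0.5  0.5]
```

Request:
{"name": "step_arm", "arguments": {"steps": [[1,-2,4,0],[2,-3,8,0],[3,-4,12,0.5],[4,-5,16,0],[0,0,0,0],[0,0,0,0],[0,0,0,0]]}}

```text
time: 7.4
tool_pos: [0.4741, 0.1259, 0.0926]
tool_rot: [0.004, 0.989, -0.145, -0.015]
contact_force: [0.4, -0.4, -1.1]
gripper_width: 1.001
```

```bash
python3 go.py 469.4 124.8 50 -16.5
```

```text
t 7.4 yaw now -16.68 turn -0.18 then shift [-3.   1.9 42.7] now-axes shift [-3.   1.9 42.7] pos [474.1 125.9  92.6]
tilt x,y deg [-1.74 -0.26] grip 1.0008039139439322 F [ 0.4 -0.4 -1.1]
```

Request:
{"name": "step_arm", "arguments": {"steps": [[0,1,10,0],[-1,0,20,0],[0,0,20,0],[0,0,20,0],[0,0,0,0],[0,0,0,0]]}}

```text
time: 8.0
tool_pos: [0.4735, 0.1245, 0.0228]
tool_rot: [0.004, 0.989, -0.145, -0.011]
contact_force: [0.1, -0.4, 0.2]
gripper_width: 0.999
```

```bash
python3 go.py 469.4 124.8 4 -16.5
```

```text
t 8.0 yaw now -16.73 turn -0.23 then shift [-3.6  0.7 18.9] now-axes shift [-3.6  0.7 18.9] pos [473.5 124.5  22.8]
tilt x,y deg [-1.3  -0.23] grip 0.9986489757604072 F [ 0.1 -0.4  0.2]
```

Request:
{"name": "step_arm", "arguments": {"steps": [[-2,0,6,0],[-2,1,7,0],[0,0,4,0],[0,0,0,0],[0,0,0,0]]}}

```text
time: 8.5
tool_pos: [0.471, 0.1248, 0.0077]
tool_rot: [0.003, 0.989, -0.145, -0.008]
contact_force: [0.3, 0.1, 0.7]
gripper_width: 1.004
```

Request:
{"name": "step_arm", "arguments": {"steps": [[0,0,0,0],[0,0,0,0],[0,0,0,0],[0,0,0,0],[0,0,0,0],[0,0,0,0]], "claw": 0}}

```text
time: 9.1
tool_pos: [0.472, 0.1249, 0.0087]
tool_rot: [0.003, 0.989, -0.145, -0.007]
contact_force: [0.5, -0.3, 0.5]
gripper_width: 0.001
```

```bash
python3 go.py 469.4 124.8 4 -16.5
```

```text
t 9.1 yaw now -16.73 turn -0.23 then shift [-2.4  0.8  4.7] now-axes shift [-2.4  0.8  4.7] pos [472.  124.9   8.7]
tilt x,y deg [-0.88 -0.18] grip 0.0009688410771956452 F [ 0.5 -0.3  0.5]
```

```bash
python3 -c "
from h import *
rep('w3')"
```

```text
blue [   0  122  106  226 5628] [ 4.1 10.1 11.6] [486.3 247.7] [101.  134.4] 45.2
blue [  203   139   119   202 13412] [ 3.5  5.2 27.8] [468.4 123.3] [ 56.1 110.4] 73.7
red [  410    30   102   240 20335] [ 2.7  5.3 27.2] [482.7   2.2] [ 51.4 111.7] 86.5
```

View pics/w3.png

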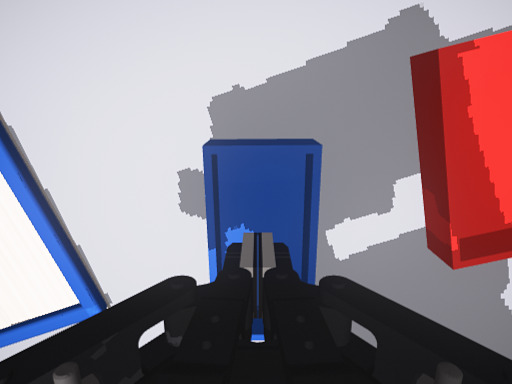

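The fingers closed inside the cavity at (258,300), over the walls, and the mould hasn't moved. I'll lift, preset a narrower opening, and approach lower.

Request:
{"name": "step_arm", "arguments": {"steps": [[0,0,-10,0],[0,0,-20,0],[0,0,-20,0],[0,0,-5,0],[0,0,0,0],[0,0,0,0]]}}

```text
time: 9.75
tool_pos: [0.4726, 0.1251, 0.0669]
tool_rot: [0.003, 0.989, -0.145, -0.007]
contact_force: [0.2, -0.0, -0.0]
gripper_width: -0.002
```

Request:
{"name": "step_arm", "arguments": {"steps": [[0,0,0,0],[0,0,0,0],[0,0,0,0],[0,0,0,0],[0,0,0,0],[0,0,0,0]], "claw": 80}}

```text
time: 10.35
tool_pos: [0.4701, 0.1248, 0.0633]
tool_rot: [0.004, 0.989, -0.145, -0.011]
contact_force: [0.5, 0.3, 0.7]
gripper_width: 0.803
```

```bash
python3 -c "
from h import *
rep('w4')
q=np.load('w4.npz');p,W=q['p'],q['W']
T=toolT(state());L=(W-T[:3,3])@T[:3,:3]*1000
dark=(p.max(2)<90)&(L[...,2]>-30)&(abs(L[...,0])<15)&(L[...,2]<20)
X=L[dark];print(len(X),[ (np.round(np.percentile(X[X[:,1]*s>0],[1,50,99],axis=0),1).tolist()) for s in (1,-1) if (X[:,1]*s>0).any()])
"; python3 go.py 468.8 124.3 0 -16.5
```

```text
blue [   0   10  136  301 5693] [ 4.6 10.3 11.8] [510.5 244.6] [119.2 221.1] 59.7
blue [  215   127    88   157 12757] [ 3.4  5.1 27.4] [468.9 124.9] [ 59.2 110. ] 73.7
red [  372    36   115   190 17626] [ 3.2  6.4 27.4] [482.3  -8.4] [ 72.  111.3] 86.6
0 []
t 10.4 yaw now -16.74 turn -0.24 then shift [ 0.2  0.2 63.3] now-axes shift [ 0.2  0.2 63.3] pos [470.1 124.8  63.3]
tilt x,y deg [-1.25 -0.23] grip 0.7997999482695287 F [0.6 1.  0.1]
```

View pics/w4.png

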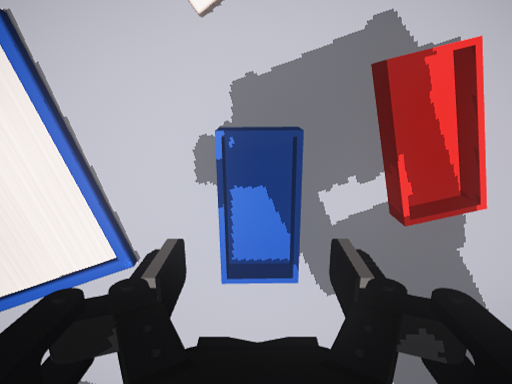

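The picture shows the open fingers at (165,270) and (355,270), straddling the blue mould. I'll measure the actual fingertip depth in tool coordinates.

```bash
python3 -c "
from h import *
for n,T0 in (('w4',toolT(state())),('w3',None)):
    W=np.load(n+'.npz')['W']
    T=T0 if T0 is not None else toolT(dict(tool_rot=[.003,.989,-.145,-.007],tool_pos=[.472,.1249,.0087]))
    L=(W-T[:3,3])@T[:3,:3]*1000
    for u,v in ([(180,240),(175,245),(180,255),(180,280),(170,280),(150,280),(335,245),(340,260),(340,285)] if n=='w4' else [(247,237),(247,250),(268,237),(268,260),(240,250),(258,238)]): print(n,u,v,np.round(L[v,u],1),np.round(W[v,u]*1000,1))
"
```

```text
w4 180 240 [ 12.2 -34.2 -37. ] [492.4 154.2  99.7]
w4 175 245 [ 11.7 -35.4 -41.3] [492.4 155.4 104. ]
w4 180 255 [  5.6 -34.3 -38.6] [486.1 156.1 101.4]
w4 180 280 [ -4.9 -34.2 -41.9] [476.1 159.1 105. ]
w4 170 280 [  3.5 -34.3 -55.9] [484.5 156.8 118.8]
w4 150 280 [ 11.3 -37.2 -68.9] [493.1 157.4 131.5]
w4 335 245 [ 10.4  34.5 -38.3] [470.9  88.9 101.8]
w4 340 260 [  7.6  34.6 -47.1] [468.4  89.6 110.6]
w4 340 285 [ -2.1  34.5 -50.4] [459.2  92.5 114.1]
w3 247 237 [ 11.6  -4.6 -32.5] [484.9 126.1  41. ]
w3 247 250 [ 11.5  -4.1 -45.8] [484.9 125.7  54.3]
w3 268 237 [ 12.    5.  -33.3] [482.5 116.8  41.9]
w3 268 260 [ 11.8   4.3 -55. ] [482.8 117.6  63.6]
w3 240 250 [  7.7  -7.5 -37.9] [482.1 130.   46.4]
w3 258 238 [ 12.1   0.5 -34.6] [483.9 121.1  43.1]
```

The fingertips sit about 33 mm behind the reported TCP, which explains the miss. The jaw gap and pad width check out (68 mm, 22 mm), so the offset is real. I'll go down in stages while watching the force.

Request:
{"name": "step_arm", "arguments": {"steps": [[0,0,10,0],[0,0,15,0],[0,0,15,0],[0,0,10,0],[0,0,5,0],[0,0,3,0],[0,0,0,0],[0,0,0,0]]}}

```text
time: 11.2
tool_pos: [0.469, 0.1246, 0.0016]
tool_rot: [0.003, 0.989, -0.145, -0.01]
contact_force: [0.7, 0.1, 0.1]
gripper_width: 0.796
```

```bash
cat > tip.py <<'E'
from h import *
s=state();p,W=wrist('wt');T=toolT(s);L=(W-T[:3,3])@T[:3,:3]*1000
m=(L[...,0]>9)&(L[...,0]<13.5)&(abs(L[...,1])<45)&(L[...,2]>-60)&(W[...,2]<.2)&(p.max(2)<140)
for sg in (-1,1):
    k=m&(L[...,1]*sg>0)
    if k.sum()>20: print('side',sg,'tip tool z',np.round(np.percentile(L[k][:,2],[50,90,98]),1),'y',np.round(np.median(L[k][:,1]),1),'world z min',np.round(np.percentile(W[k][:,2],[2,10])*1000,1))
E
python3 tip.py;python3 go.py 468.8 124.3 -20 -16.5
```

```text
side -1 tip tool z [-47.7 -33.5  -8.3] y -35.9 world z min [ 9.5 34.6]
side 1 tip tool z [-47.5 -23.8  -6.3] y 36.2 world z min [ 7.9 25.4]
t 11.25 yaw now -16.73 turn -0.23 then shift [ 0.2  0.1 21.7] now-axes shift [ 0.2  0.1 21.7] pos [469.1 124.6   1.7]
tilt x,y deg [-1.19 -0.22] grip 0.8018082229781871 F [ 0.  -0.7 -0.4]
```

Request:
{"name": "step_arm", "arguments": {"steps": [[0,0,5,0],[0,0,6,0],[0,0,5,0],[0,0,3,0],[0,0,0,0],[0,0,0,0]]}}

```text
time: 11.85
tool_pos: [0.4697, 0.1246, -0.0179]
tool_rot: [0.003, 0.989, -0.145, -0.009]
contact_force: [0.7, -0.5, -0.1]
gripper_width: 0.795
```

```bash
python3 tip.py;python3 go.py 468.8 124.3 -20 -16.5
```

```text
side -1 tip tool z [-47.3 -35.9 -27.6] y -35.7 world z min [ 9.3 17.5]
side 1 tip tool z [-47.  -35.2 -26. ] y 36.0 world z min [ 8.1 17.4]
t 11.9 yaw now -16.74 turn -0.24 then shift [-0.7  0.5  2.2] now-axes shift [-0.7  0.5  2.2] pos [469.6 124.6 -17.9]
tilt x,y deg [-1.07 -0.21] grip 0.8008309490231555 F [-0.4  0.2  0.8]
```

View pics/wt.png

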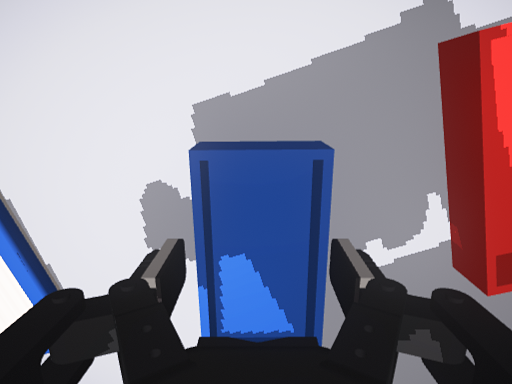

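The fingers straddle the mould, with pads at (170,265) and (345,265) and tips about 17 mm up. I'll go 9 mm lower and close.

Request:
{"name": "step_arm", "arguments": {"steps": [[0,0,4,0],[0,0,4,0],[0,0,3,0],[0,0,0,0],[0,0,0,0]]}}

```text
time: 12.4
tool_pos: [0.4697, 0.1246, -0.0296]
tool_rot: [0.003, 0.989, -0.145, -0.009]
contact_force: [0.8, 0.3, 0.6]
gripper_width: 0.801
```

Request:
{"name": "step_arm", "arguments": {"steps": [[0,0,0,0],[0,0,0,0],[0,0,0,0],[0,0,0,0],[0,0,0,0]], "claw": 0}}

```text
time: 12.9
tool_pos: [0.4722, 0.1267, -0.027]
tool_rot: [0.0, 0.989, -0.146, -0.007]
contact_force: [0.6, 0.3, -0.1]
gripper_width: 0.65
```

```bash
python3 go.py 468.8 124.3 -28 -16.5
```

```text
t 12.9 yaw now -16.79 turn -0.29 then shift [-2.6  3.3  1. ] now-axes shift [-2.5  3.3  1. ] pos [472.2 126.7 -27. ]
tilt x,y deg [-0.77  0.07] grip 0.649973975554413 F [ 0.6  0.3 -0.1]
```

It grips at 0.65, which is 55 mm as it should be. I'll lift and carry it to the blue tray.

Request:
{"name": "step_arm", "arguments": {"steps": [[0,0,-8,0],[0,0,-16,0],[0,0,-20,0],[0,0,-20,-4],[0,0,-10,-8],[0,0,-5,-8],[0,0,0,0],[0,0,0,0]]}}

```text
time: 13.7
tool_pos: [0.4703, 0.1257, 0.0548]
tool_rot: [-0.0, 0.999, 0.033, -0.01]
contact_force: [-0.3, -0.1, -1.4]
gripper_width: 0.649
```

```bash
python3 go.py 541 319.5 50 3
```

```text
t 13.7 yaw now 3.73 turn 0.73 then shift [  80.8 -189.8    3.5] now-axes shift [  83.2 -188.8    3.5] pos [470.3 125.7  54.8]
tilt x,y deg [-1.09 -0.01] grip 0.6488400285345405 F [-0.3 -0.1 -1.4]
```

Request:
{"name": "step_arm", "arguments": {"steps": [[4,-10,0,0.7],[8,-19,0,0],[12,-28,0,0],[16,-38,0,0],[16,-38,0,0],[12,-28,0,0],[8,-19,0,0],[4,-10,0,0]]}}

```text
time: 14.5
tool_pos: [0.5402, 0.3231, 0.046]
tool_rot: [0.002, 1.0, 0.014, -0.015]
contact_force: [0.3, -0.1, -1.0]
gripper_width: 0.647
```

Request:
{"name": "step_arm", "arguments": {"steps": [[0,0,0,0],[0,0,0,0],[0,0,0,0]]}}

```text
time: 14.8
tool_pos: [0.5388, 0.322, 0.0441]
tool_rot: [0.003, 1.0, 0.013, -0.016]
contact_force: [-0.3, -0.0, -2.4]
gripper_width: 0.644
```

```bash
python3 -c "
from h import *
rep('w5')"; python3 go.py 541 319.5 -24 3
```

```text
blue [  111    56   289   223 11241] [ 6.2 10.4 11.9] [559.5 322.6] [148.6 172.6] 3.1
blue [  179   145   155   202 26467] [74.2 76.2 98.3] [519.6 322.7] [148.4 106.9] 3.0
t 14.85 yaw now 1.43 turn -1.57 then shift [ 4.3  2.1 68. ] now-axes shift [ 4.4  2.  68. ] pos [538.8 321.8  44.1]
tilt x,y deg [-1.89 -0.4 ] grip 0.6436541005385008 F [-0.5  0.2 -2.8]
```

View pics/w5.png

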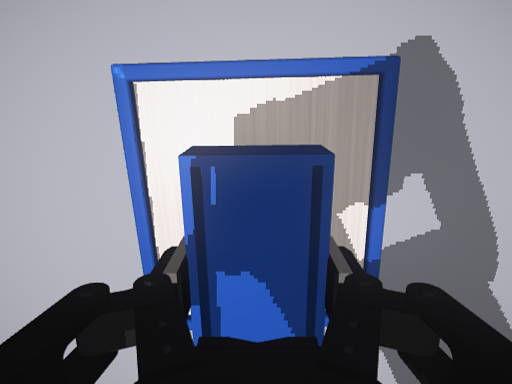

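The mould is held level over the tray, in the picture centre. I'll lower it.

Request:
{"name": "step_arm", "arguments": {"steps": [[2,0,8,-1.5],[2,1,14,0],[0,0,14,0],[0,0,12,0],[0,0,6,0],[0,0,0,0],[0,0,0,0]]}}

```text
time: 15.55
tool_pos: [0.5395, 0.3174, -0.0168]
tool_rot: [0.004, 1.0, 0.025, -0.018]
contact_force: [-0.3, 0.6, -1.6]
gripper_width: 0.646
```

```bash
python3 go.py 541 320.4 -24 3
```

```text
t 15.55 yaw now 2.87 turn -0.13 then shift [ 1.9 -2.9  7.1] now-axes shift [ 1.9 -2.9  7.1] pos [539.5 317.4 -16.8]
tilt x,y deg [-2.1  -0.51] grip 0.6458992539743815 F [-0.3  0.6 -1.6]
```

Request:
{"name": "step_arm", "arguments": {"steps": [[2,-2,2,0],[0,-1,2,0],[0,0,2,0],[0,0,0,0],[0,0,0,0]]}}

```text
time: 16.05
tool_pos: [0.5428, 0.3218, -0.0213]
tool_rot: [0.003, 1.0, 0.025, -0.017]
contact_force: [0.5, -0.3, -1.3]
gripper_width: 0.642
```

```bash
python3 go.py 541 320.4 -24 3
```

```text
t 16.05 yaw now 2.9 turn -0.1 then shift [-1.8  1.3  2.7] now-axes shift [-1.8  1.3  2.7] pos [542.8 321.8 -21.3]
tilt x,y deg [-1.9  -0.42] grip 0.6415354772843412 F [ 0.5 -0.3 -1.3]
```

Request:
{"name": "step_arm", "arguments": {"steps": [[-1,1,1,0],[0,0,1,0],[0,0,0,0]]}}

```text
time: 16.35
tool_pos: [0.542, 0.3207, -0.023]
tool_rot: [0.003, 1.0, 0.025, -0.016]
contact_force: [1.0, -0.2, -0.9]
gripper_width: 0.643
```

Request:
{"name": "step_arm", "arguments": {"steps": [[0,0,0,0],[0,0,0,0],[0,0,0,0],[0,0,0,0]], "claw": 82}}

```text
time: 16.75
tool_pos: [0.5431, 0.3211, -0.0217]
tool_rot: [0.003, 1.0, 0.025, -0.015]
contact_force: [0.8, 0.3, 0.2]
gripper_width: 0.818
```

Request:
{"name": "step_arm", "arguments": {"steps": [[0,0,-8,0],[0,0,-16,0],[0,0,-30,0],[0,0,-40,0],[0,0,-50,0],[0,0,-50,0],[0,0,-40,0],[0,0,-20,0]]}}

```text
time: 17.55
tool_pos: [0.5491, 0.3219, 0.2457]
tool_rot: [0.003, 1.0, 0.025, -0.016]
contact_force: [-0.6, 0.2, 0.8]
gripper_width: 0.822
```

Request:
{"name": "step_arm", "arguments": {"steps": [[0,0,0,0],[0,0,0,0],[0,0,0,0]]}}

```text
time: 17.85
tool_pos: [0.5507, 0.3227, 0.253]
tool_rot: [0.001, 1.0, 0.025, -0.011]
contact_force: [0.6, -0.9, -0.2]
gripper_width: 0.82
```

```bash
python3 -c "
from h import *
rep('w6')"; python3 go.py 643.4 121.5 150 19
```

```text
blue [ 415   59   43   59 1989] [18.5 58.2 61.9] [643.2 123.2] [58.4 20. ] 19.2
blue [ 190   91  137  141 3597] [ 6.3 10.5 12.2] [538.3 320. ] [187.4 168.8] 3.0
blue [ 235  121   46   87 3556] [ 6.1  8.  30.7] [541.4 320.1] [108.7  55.2] 3.7
red [ 454  176   58   84 3784] [ 2.6  8.3 27.4] [482.7  -0.5] [ 58.2 110.2] 87.2
t 17.9 yaw now 2.91 turn -16.09 then shift [ 24.8 220.8 100.7] now-axes shift [ 85.  205.3 100.7] pos [550.4 322.6 252.3]
tilt x,y deg [-1.36 -0.18] grip 0.8238719636503298 F [ 0.7 -0.1 -0. ]
```

View pics/w6.png

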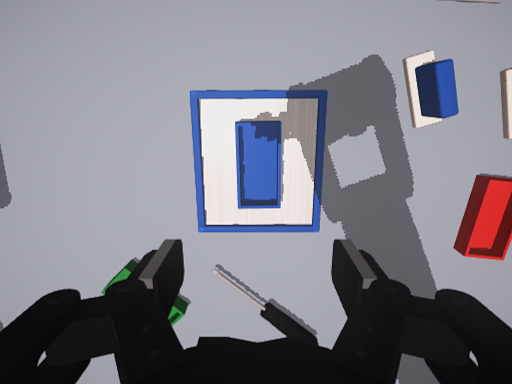

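The blue mould (258,165) sits open side up in the tray, about 3 mm from the middle. The blue press is at (435,88), and I'm going for it now.

Request:
{"name": "step_arm", "arguments": {"steps": [[0,0,0,-8],[0,0,0,-8],[1,11,5,0],[2,22,10,0],[4,33,15,0],[5,44,20,0],[5,44,20,0],[4,33,15,0]], "claw": 60}}

```text
time: 18.7
tool_pos: [0.6245, 0.1458, 0.1482]
tool_rot: [0.001, 0.986, 0.165, -0.022]
contact_force: [-0.4, -0.0, 0.1]
gripper_width: 0.595
```

Request:
{"name": "step_arm", "arguments": {"steps": [[2,22,10,0],[1,11,5,0],[0,0,0,0],[0,0,0,0],[0,0,0,0]]}}

```text
time: 19.2
tool_pos: [0.6332, 0.1084, 0.1221]
tool_rot: [0.001, 0.987, 0.157, -0.03]
contact_force: [-0.5, 0.1, 0.8]
gripper_width: 0.598
```

```bash
python3 -c "
from h import *
rep('w7')"; python3 go.py 643.3 122.4 2 19.1
```

```text
blue [   0   96  114  190 2882] [ 6.3 10.4 12. ] [590.1 225.6] [189.1 148.8] 31.4
blue [ 229  131   29   84 2003] [58.  60.4 61.8] [643.7 121.9] [58.6 19.4] 19.5
blue [   0  139   45  128 4809] [ 6.2 11.2 30.3] [541.7 312. ] [110.3  42.4] 3.9
blue [  0 272  78  26 807] [ 4.   9.9 11.8] [523.1 227.7] [ 56.8 245. ] 48.2
red [ 358  182   49   84 3158] [18.1 58.5 61.7] [6.363e+02 4.000e-01] [58.4 19.6] 18.9
red [ 278  282   47   63 1514] [ 1.7  5.6 27.4] [566.5  39.3] [218.4  50.2] 19.8
yellow [483 258  29  55 704] [35.6 52.1 61.1] [ 618.9 -118.9] [41.3 13.8] 15.7
yellow [380 351  37  33 604] [  1.2  10.9 209. ] [543.6 -20.4] [310.1  36. ] 46.9
t 19.25 yaw now 18.08 turn -1.02 then shift [ 20.9  -8.7 119.4] now-axes shift [ 20.8  -9.1 119.4] pos [633.3 108.6 122.3]
tilt x,y deg [-3.32 -0.63] grip 0.5991189166373435 F [1.  0.7 0.1]
```

Request:
{"name": "step_arm", "arguments": {"steps": [[4,-2,5,-1.2],[5,-2,10,0],[6,-2,15,0],[6,-3,22,0],[0,0,28,0],[0,0,0,0],[0,0,0,0],[0,0,0,0]]}}

```text
time: 20.05
tool_pos: [0.6477, 0.1297, 0.0375]
tool_rot: [0.0, 0.985, 0.171, -0.028]
contact_force: [0.2, 0.2, -0.4]
gripper_width: 0.601
```

```bash
python3 go.py 643.5 122.2 2 19.3
```

```text
t 20.05 yaw now 19.71 turn 0.41 then shift [-4.5  5.9 35.7] now-axes shift [-4.5  5.9 35.7] pos [647.7 129.7  37.5]
tilt x,y deg [-3.11 -0.58] grip 0.6007628381937837 F [ 0.2  0.2 -0.4]
```

Request:
{"name": "step_arm", "arguments": {"steps": [[-3,3,0,0.4],[-3,3,4,0],[0,0,10,0],[0,0,12,0],[0,0,8,0],[0,0,0,0],[0,0,0,0]]}}

```text
time: 20.75
tool_pos: [0.6443, 0.1207, 0.0047]
tool_rot: [0.001, 0.986, 0.167, -0.025]
contact_force: [0.1, 0.1, 0.6]
gripper_width: 0.595
```

```bash
python3 go.py 641.5 121.8 2 19.3
```

```text
t 20.75 yaw now 19.22 turn -0.08 then shift [-2.2 -2.   2.9] now-axes shift [-2.2 -2.   2.9] pos [644.3 120.7   4.7]
tilt x,y deg [-2.76 -0.56] grip 0.5954425810988867 F [0.1 0.1 0.6]
```

Request:
{"name": "step_arm", "arguments": {"steps": [[-2,-2,2,0],[0,0,0,0],[0,0,0,0]]}}

```text
time: 21.05
tool_pos: [0.6417, 0.1222, 0.0029]
tool_rot: [0.001, 0.986, 0.167, -0.024]
contact_force: [0.7, -0.3, -0.1]
gripper_width: 0.598
```

Request:
{"name": "step_arm", "arguments": {"steps": [[0,0,0,0],[0,0,0,0],[0,0,0,0],[0,0,0,0],[0,0,0,0],[0,0,0,0]], "claw": 0}}

```text
time: 21.65
tool_pos: [0.6423, 0.1223, 0.0037]
tool_rot: [0.001, 0.986, 0.167, -0.024]
contact_force: [0.1, 1.1, -0.8]
gripper_width: 0.223
```

```bash
python3 go.py 541.4 320.1 90 3.7
```

```text
t 21.65 yaw now 19.24 turn 15.54 then shift [ -91.9 -203.3  -83.4] now-axes shift [ -34.1 -220.5  -83.4] pos [642.3 122.3   3.7]
tilt x,y deg [-2.66 -0.55] grip 0.2233393471252404 F [ 0.1  1.1 -0.8]
```

Request:
{"name": "step_arm", "arguments": {"steps": [[0,0,-8,0],[0,0,-16,0],[0,0,-24,0],[0,0,-20,4],[0,0,-12,6],[0,0,-5,5.5],[0,0,0,0],[0,0,0,0]]}}

```text
time: 22.45
tool_pos: [0.6479, 0.1233, 0.0999]
tool_rot: [0.004, 0.999, 0.029, -0.021]
contact_force: [-0.0, 0.1, -1.4]
gripper_width: 0.23
```

```bash
python3 go.py 541.4 320.1 85 3.7
```

```text
t 22.45 yaw now 3.28 turn -0.42 then shift [ -92.9 -203.4   17.5] now-axes shift [ -94.4 -202.7   17.5] pos [647.9 123.3  99.9]
tilt x,y deg [-2.37 -0.53] grip 0.23034494028316863 F [-0.   0.1 -1.4]
```

Request:
{"name": "step_arm", "arguments": {"steps": [[-4,-8,0,0],[-7,-16,0,-0.4],[-11,-24,0,0],[-15,-33,0,0],[-19,-41,0,0],[-15,-33,0,0],[-11,-24,0,0],[-7,-16,0,0]]}}

```text
time: 23.25
tool_pos: [0.535, 0.3225, 0.0984]
tool_rot: [0.004, 0.999, 0.036, -0.025]
contact_force: [-0.1, -0.8, -0.8]
gripper_width: 0.225
```

Request:
{"name": "step_arm", "arguments": {"steps": [[-4,-8,0,0],[0,0,0,0],[0,0,0,0],[0,0,0,0]]}}

```text
time: 23.65
tool_pos: [0.526, 0.3332, 0.0967]
tool_rot: [0.004, 0.999, 0.039, -0.027]
contact_force: [0.0, 0.4, -0.9]
gripper_width: 0.23
```

```bash
python3 -c "
from h import *
p,W=rep('w8')
T=toolT(state());L=(W-T[:3,3])@T[:3,:3]*1000
hsv=cv2.cvtColor(p,cv2.COLOR_RGB2HSV)
m=(W[...,2]>.075)&(hsv[...,1]<70)&(hsv[...,2]>150)&np.isfinite(W[...,2])
n,l,st,_=cv2.connectedComponentsWithStats(m.astype(np.uint8))
for i in range(1,n):
    if st[i,4]>100: q=L[l==i];print(st[i],'plate tool coords',np.round(np.percentile(q,[1,50,99],axis=0),1).tolist(),np.round(np.percentile(W[l==i],[1,99],axis=0)*1000,1).tolist())
"; python3 go.py 541.4 320.1 60 3.7
```

```text
blue [ 162   44  233  232 9029] [ 5.8 10.4 12. ] [539.1 320.2] [190.  169.2] 3.1
blue [ 238  100   79  143 5516] [ 6.4  8.1 30.6] [541.  320.2] [109.7  55.2] 3.6
blue [ 232  188   52  155 6602] [122.9 153.4 154.7] [530.2 333.3] [55.4 19.7] 4.7
[ 224  159   66   73 2497] plate tool coords [[6.5, -16.4, -12.0], [33.7, -0.3, -10.4], [43.1, 16.4, -8.1]] [[533.0, 317.9, 103.3], [570.2, 351.8, 106.9]]
t 23.7 yaw now 4.48 turn 0.78 then shift [16.3 13.5 36. ] now-axes shift [16.1 13.8 36. ] pos [526.2 333.   96.7]
tilt x,y deg [-3.09 -0.63] grip 0.22548576523926975 F [-0.6 -0.6 -1.2]
```

View pics/w8.png

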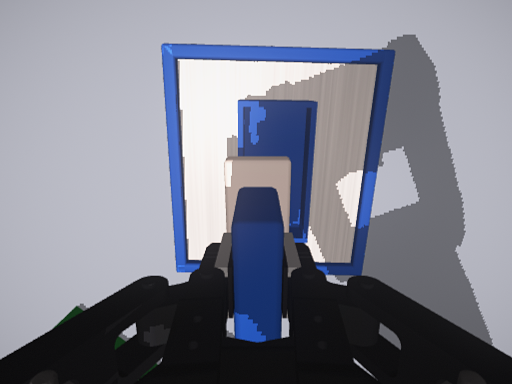

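The press plate end at (257,175) and the mould cavity behind it are both clear. The press centre coincides with the TCP, so I'll align and lower.

Request:
{"name": "step_arm", "arguments": {"steps": [[4,3,2,0.8],[6,5,8,0],[4,4,10,0],[2,1,10,0],[0,0,5,0],[0,0,0,0],[0,0,0,0],[0,0,0,0]]}}

```text
time: 24.5
tool_pos: [0.5434, 0.3163, 0.056]
tool_rot: [0.005, 0.999, 0.029, -0.028]
contact_force: [-0.6, 0.2, -0.5]
gripper_width: 0.228
```

```bash
python3 go.py 541.2 320.2 11 3.7
```

```text
t 24.5 yaw now 3.33 turn -0.37 then shift [ 0.6 -4.4 45.1] now-axes shift [ 0.6 -4.4 45.1] pos [543.4 316.3  56. ]
tilt x,y deg [-3.23 -0.7 ] grip 0.22794801636835474 F [-0.6  0.2 -0.5]
```

Request:
{"name": "step_arm", "arguments": {"steps": [[0,-2,3,-0.4],[0,-2,8,0],[0,0,8,0],[0,0,3,0],[0,0,0,0],[0,0,0,0]]}}

```text
time: 25.1
tool_pos: [0.5418, 0.3213, 0.0329]
tool_rot: [0.005, 0.999, 0.034, -0.028]
contact_force: [0.0, -0.1, -0.3]
gripper_width: 0.225
```

```bash
python3 go.py 541.2 320.2 11 3.7
```

```text
t 25.1 yaw now 3.84 turn 0.14 then shift [ 0.5  0.9 21.9] now-axes shift [ 0.5  0.9 21.9] pos [541.8 321.3  32.9]
tilt x,y deg [-3.15 -0.67] grip 0.22482651045618815 F [ 0.  -0.1 -0.3]
```

Request:
{"name": "step_arm", "arguments": {"steps": [[0,1,4,0],[0,0,7,0],[0,0,5,0],[0,0,3,0],[0,0,1,0],[0,0,0,0],[0,0,0,0]]}}

```text
time: 25.8
tool_pos: [0.5409, 0.3198, 0.0113]
tool_rot: [0.005, 0.999, 0.033, -0.028]
contact_force: [-1.0, 0.3, -0.9]
gripper_width: 0.226
```

```bash
python3 go.py 541.2 320.2 11 3.7
```

```text
t 25.8 yaw now 3.83 turn 0.13 then shift [ 0.4 -0.4  0.2] now-axes shift [ 0.4 -0.4  0.2] pos [540.9 319.8  11.3]
tilt x,y deg [-3.14 -0.66] grip 0.22625527391795838 F [-1.   0.3 -0.9]
```

Now release, rise, and move toward the red tray side to remeasure.

Request:
{"name": "step_arm", "arguments": {"steps": [[0,0,1,0],[0,0,0,0],[0,0,0,0]]}}

```text
time: 26.1
tool_pos: [0.5415, 0.3201, 0.0115]
tool_rot: [0.005, 0.999, 0.034, -0.027]
contact_force: [-0.2, 0.1, -1.2]
gripper_width: 0.229
```

Request:
{"name": "step_arm", "arguments": {"steps": [[0,0,0,0],[0,0,0,0],[0,0,0,0],[0,0,0,0]], "claw": 55}}

```text
time: 26.5
tool_pos: [0.5422, 0.3205, 0.0122]
tool_rot: [0.004, 0.999, 0.034, -0.026]
contact_force: [-0.8, -0.1, 0.3]
gripper_width: 0.551
```

Request:
{"name": "step_arm", "arguments": {"steps": [[0,0,-6,0],[0,0,-14,0],[0,0,-24,0],[0,0,-34,0],[0,0,-44,0],[0,0,-44,0],[0,0,-44,0],[0,0,0,0]]}}

```text
time: 27.3
tool_pos: [0.5532, 0.3225, 0.2365]
tool_rot: [0.004, 0.999, 0.034, -0.025]
contact_force: [0.2, 0.7, 1.3]
gripper_width: 0.547
```

Request:
{"name": "step_arm", "arguments": {"steps": [[0,0,0,0],[0,0,0,0],[0,0,0,0]]}}

```text
time: 27.6
tool_pos: [0.5535, 0.3227, 0.2393]
tool_rot: [0.003, 0.999, 0.034, -0.023]
contact_force: [0.2, 0.8, -0.5]
gripper_width: 0.549
```

```bash
python3 -c "
from h import *
rep('w9')"; python3 go.py 541.2 -80 270 3.7
```

```text
blue [ 187   87  143  147 3863] [ 6.9 10.5 12.2] [538.6 320.8] [188.3 170.1] 3.0
blue [ 234  120   47   90 2375] [ 6.5 29.8 68.8] [541.3 320.2] [108.9  55.3] 3.6
red [ 455  179   57   86 3679] [ 2.3  8.5 27.3] [ 4.827e+02 -3.000e-01] [ 57.8 110. ] 86.9
t 27.65 yaw now 3.84 turn 0.14 then shift [-39.6 401.2 -27.1] now-axes shift [-40.6 401.1 -27.1] pos [553.4 322.6 239.1]
tilt x,y deg [-2.68 -0.46] grip 0.5498012024073914 F [ 0.4 -0.   0.3]
```

View pics/w9.png

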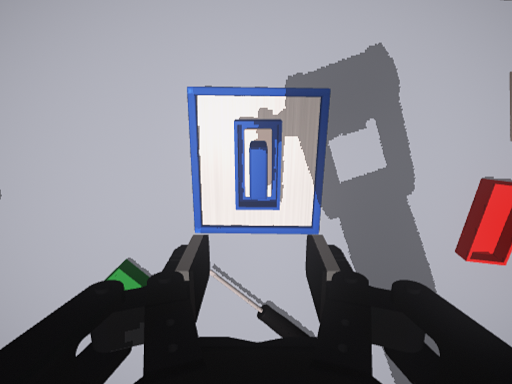

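The press is home: its top is 6.7 mm above its bench height, against an expected 7, and it's centred at (258,170). Next I hover over the red side.

Request:
{"name": "step_arm", "arguments": {"steps": [[0,12,0,0],[-2,24,-4,0],[-3,36,-4,0],[-3,48,-4,0],[-3,48,-4,0],[-3,48,-4,0],[-3,48,-4,0],[-3,48,0,0]], "claw": 80}}

```text
time: 28.45
tool_pos: [0.5504, 0.0003, 0.2553]
tool_rot: [0.006, 0.999, 0.038, -0.033]
contact_force: [0.7, -0.1, -0.8]
gripper_width: 0.802
```

Request:
{"name": "step_arm", "arguments": {"steps": [[-3,48,0,0],[-3,48,0,0],[-3,36,0,0],[-2,24,0,0],[0,12,0,0],[0,0,0,0],[0,0,0,0],[0,0,0,0]]}}

```text
time: 29.25
tool_pos: [0.5443, -0.1803, 0.2493]
tool_rot: [0.003, 0.999, 0.033, -0.04]
contact_force: [0.5, 0.7, -0.2]
gripper_width: 0.8
```

```bash
python3 -c "
from h import *
rep('w10')"; python3 go.py 483 -0.8 100 -3.2
```

```text
red [  66   23   56   65 2167] [20.  59.3 62. ] [644.3   5.1] [83.9 34.7] 36.4
red [ 285  102  167  157 3682] [ 4.3 10.4 12.2] [ 500.2 -315.7] [196.4 189.1] 80.6
red [  89  139   53   89 4224] [ 3.3  6.4 27.6] [483.1   4.8] [ 70.2 110.3] 86.7
yellow [ 201   40   23   62 1121] [58.4 60.5 62.1] [ 629.6 -128.5] [19.6 58.9] 87.1
yellow [ 186  156   56   84 3154] [ 3.1  5.2 27.7] [ 472.1 -131. ] [109.4  56.3] 10.4
t 29.3 yaw now 3.84 turn 7.04 then shift [ -59.4 -177.7  152. ] now-axes shift [ -37.2 -183.7  152. ] pos [ 544.4 -180.1  249.3]
tilt x,y deg [-4.54 -0.55] grip 0.8042239688752733 F [-0.4  1.3 -0.6]
```

```bash
python3 -c "
from h import *
q=np.load('w10.npz');m=masks(q['p'])['red'].astype(np.uint8)
n,l,st,_=cv2.connectedComponentsWithStats(m)
i=[k for k in range(1,n) if abs(st[k,0]-285)<5][0]
X=q['W'][l==i];X=X[(X[:,2]>.008)&(X[:,2]<.0125)][:,:2]*1000
for a in (-9,-9.4,-10):
    c,s=np.cos(np.radians(a)),np.sin(np.radians(a));P=X@np.array([[c,-s],[s,c]])
    lo,hi=np.percentile(P,[.7,99.3],axis=0);mm,MM=P.min(0),P.max(0)
    for A,B in((lo,hi),(mm,MM)): ce=np.array([[c,-s],[s,c]])@((A+B)/2);print(a,np.round(B-A,1),np.round(ce,1))
q=np.load('w1.npz');
"
```

```text
-9 [187.6 168.3] [ 498.4 -327.4]
-9 [189.1 170.6] [ 498.  -327.9]
-9.4 [187.5 168.2] [ 498.4 -327.4]
-9.4 [188.8 170.2] [ 498.  -327.9]
-10 [188.3 168.9] [ 498.4 -327.3]
-10 [190.2 170.6] [ 498.1 -327.2]
```

Request:
{"name": "step_arm", "arguments": {"steps": [[0,-10,0,0],[0,-24,0,3],[0,-36,0,4],[0,-36,0,0],[0,-36,0,0],[0,-24,0,0],[0,-10,0,0],[0,0,0,0]]}}

```text
time: 30.1
tool_pos: [0.5462, 0.0122, 0.2487]
tool_rot: [0.005, 0.999, -0.025, -0.038]
contact_force: [0.4, 0.2, 0.1]
gripper_width: 0.801
```

Request:
{"name": "step_arm", "arguments": {"steps": [[10,0,-10,0],[5,0,0,0],[0,0,0,0],[-20,0,25,0],[-24,0,36,0],[-27,0,42,0],[0,0,0,0],[0,0,0,0]]}}

```text
time: 30.9
tool_pos: [0.4761, 0.0105, 0.1514]
tool_rot: [0.006, 0.999, -0.027, -0.043]
contact_force: [1.3, -0.7, 1.5]
gripper_width: 0.798
```

```bash
python3 -c "
from h import *
rep('w11')"; python3 go.py 483 -0.8 60 -3.2
```

```text
blue [   0   77   46  132 1823] [ 3.7 10.  11.9] [508.4 253.9] [122.6  44.4] 2.8
red [254   0  30  16 327] [22.1 46.4 61.1] [608.2  -5.7] [21.9  9.6] 72.4
red [ 237  101   64  116 6976] [ 3.3  5.1 27.5] [482.3  -0.6] [ 57.2 110.4] 86.7
red [ 483  128   29   82 1003] [ 2.6  9.7 11.7] [ 453.8 -236.2] [84.7 25.8] 8.9
yellow [401   0  54  15 503] [17.3 44.8 61. ] [ 601.5 -124.1] [20.2  9.1] 61.1
yellow [ 362  101   75  123 6862] [ 3.3  5.5 27.5] [ 471.8 -130.3] [110.2  56.3] 10.0
t 30.95 yaw now -3.17 turn 0.03 then shift [16.3  9.8 89.6] now-axes shift [16.2  9.8 89.6] pos [475.4  10.7 150.5]
tilt x,y deg [-5.13 -0.5 ] grip 0.7997571750376834 F [-0.   0.2 -1.2]
```

```bash
python3 go.py 480 -1 0 -3.2
```

```text
t 30.95 yaw now -3.17 turn 0.03 then shift [ 18.6   9.3 149.6] now-axes shift [ 18.6   9.3 149.6] pos [475.4  10.7 150.5]
tilt x,y deg [-5.13 -0.5 ] grip 0.7997571750376834 F [-0.   0.2 -1.2]
```

Request:
{"name": "step_arm", "arguments": {"steps": [[0,2,6,0],[3,3,14,0],[3,3,20,0],[3,2,24,0],[3,0,26,0],[0,0,20,0],[0,0,10,0],[0,0,0,0]]}}

```text
time: 31.75
tool_pos: [0.4953, -0.0063, 0.0368]
tool_rot: [0.007, 0.999, -0.028, -0.031]
contact_force: [-0.0, 0.3, -0.3]
gripper_width: 0.798
```

```bash
python3 go.py 480 -1 -28 -3.2
```

```text
t 31.75 yaw now -3.26 turn -0.06 then shift [-11.6  -5.5  65.6] now-axes shift [-11.6  -5.5  65.6] pos [495.3  -6.3  36.8]
tilt x,y deg [-3.56 -0.75] grip 0.7975061014544821 F [-0.   0.3 -0.3]
```

Request:
{"name": "step_arm", "arguments": {"steps": [[-6,-3,0,0],[-5,-2,4,0],[0,0,10,0],[0,0,10,0],[0,0,6,0],[0,0,0,0],[0,0,0,0],[0,0,0,0]]}}

```text
time: 32.55
tool_pos: [0.4857, -0.0011, 0.009]
tool_rot: [0.008, 0.999, -0.028, -0.027]
contact_force: [0.1, 0.2, 0.4]
gripper_width: 0.803
```

```bash
python3 go.py 480.6 -1 -28 -3.2
```

```text
t 32.55 yaw now -3.24 turn -0.04 then shift [-3.1 -0.4 37.2] now-axes shift [-3.1 -0.4 37.2] pos [485.7  -1.1   9. ]
tilt x,y deg [-3.12 -0.81] grip 0.802725180928093 F [0.1 0.2 0.4]
```

Request:
{"name": "step_arm", "arguments": {"steps": [[-1,0,5,0],[-1,0,10,0],[-1,0,10,0],[0,0,7,0],[0,0,4,0],[0,0,0,0],[0,0,0,0]]}}

```text
time: 33.25
tool_pos: [0.4809, -0.0016, -0.0295]
tool_rot: [0.008, 0.999, -0.028, -0.027]
contact_force: [0.0, 0.4, 1.8]
gripper_width: 0.799
```

```bash
python3 go.py 480.6 -1 -28 -3.2
```

```text
t 33.25 yaw now -3.25 turn -0.05 then shift [-0.4 -0.6 -1.5] now-axes shift [-0.4 -0.6 -1.5] pos [480.9  -1.6 -29.5]
tilt x,y deg [-3.08 -0.81] grip 0.7992587837654422 F [0.  0.4 1.8]
```

Request:
{"name": "step_arm", "arguments": {"steps": [[0,0,0,0],[0,0,0,0],[0,0,0,0],[0,0,0,0],[0,0,0,0]], "claw": 0}}

```text
time: 33.75
tool_pos: [0.4837, -0.0001, -0.0261]
tool_rot: [0.006, 0.999, -0.028, -0.024]
contact_force: [0.8, -0.4, -1.7]
gripper_width: 0.642
```

Request:
{"name": "step_arm", "arguments": {"steps": [[0,0,-8,0],[0,0,-16,0],[0,0,-20,0],[0,0,-20,2],[0,0,-14,2],[0,0,-6,2],[0,0,0,0],[0,0,0,0]]}}

```text
time: 34.55
tool_pos: [0.485, 0.0008, 0.0605]
tool_rot: [0.007, 0.996, -0.083, -0.027]
contact_force: [-0.1, 0.2, -1.5]
gripper_width: 0.643
```

```bash
python3 go.py 498 -327.5 50 -9.3
```

```text
t 34.55 yaw now -9.5 turn -0.2 then shift [ 66.4 321.6  13.2] now-axes shift [ 67.5 321.4  13.2] pos [485.    0.8  60.5]
tilt x,y deg [-3.15 -0.59] grip 0.6434250546773267 F [-0.1  0.2 -1.5]
```

Request:
{"name": "step_arm", "arguments": {"steps": [[2,10,0,-0.2],[5,22,0,0],[7,34,0,0],[8,40,0,0],[8,40,0,0],[8,40,0,0],[8,40,0,0],[8,38,0,0]]}}

```text
time: 35.35
tool_pos: [0.4919, -0.2768, 0.0559]
tool_rot: [0.006, 0.997, -0.074, -0.032]
contact_force: [0.6, 0.0, -1.2]
gripper_width: 0.646
```

Request:
{"name": "step_arm", "arguments": {"steps": [[7,32,0,0],[4,18,0,0],[2,8,0,0],[0,0,0,0],[0,0,0,0],[0,0,0,0]]}}

```text
time: 35.95
tool_pos: [0.4926, -0.3411, 0.0522]
tool_rot: [0.004, 0.996, -0.076, -0.035]
contact_force: [0.0, -0.1, -1.4]
gripper_width: 0.646
```

```bash
python3 go.py 499 -327.3 0 -9.3
```

```text
t 35.95 yaw now -8.75 turn 0.55 then shift [  7.7 -15.3  51.6] now-axes shift [  7.8 -15.2  51.6] pos [ 492.6 -341.1   52.2]
tilt x,y deg [-4.04 -0.11] grip 0.6458351382511507 F [ 0.  -0.1 -1.4]
```

Request:
{"name": "step_arm", "arguments": {"steps": [[2,-4,2,0.5],[3,-6,8,0],[2,-4,12,0],[0,-1,14,0],[0,0,12,0],[0,0,6,0],[0,0,0,0],[0,0,0,0]]}}

```text
time: 36.75
tool_pos: [0.4977, -0.3211, -0.0094]
tool_rot: [0.002, 0.996, -0.078, -0.037]
contact_force: [1.0, 0.6, -0.7]
gripper_width: 0.64
```

```bash
python3 go.py 498.5 -327.3 -22 -9.3
```

```text
t 36.75 yaw now -9.0 turn 0.3 then shift [ 2.7  5.8 12.5] now-axes shift [ 2.6  5.8 12.5] pos [ 497.7 -321.1   -9.4]
tilt x,y deg [-4.23  0.06] grip 0.6404012194417146 F [ 1.   0.6 -0.7]
```

Request:
{"name": "step_arm", "arguments": {"steps": [[1,3,1,0.3],[1,2,3,0],[0,1,4,0],[0,0,3,0],[0,0,0,0],[0,0,0,0]]}}

```text
time: 37.35
tool_pos: [0.4992, -0.3299, -0.0194]
tool_rot: [0.004, 0.996, -0.082, -0.035]
contact_force: [0.3, 0.6, -1.0]
gripper_width: 0.644
```

```bash
python3 go.py 498.5 -327.3 -23 -9.3
```

```text
t 37.35 yaw now -9.4 turn -0.1 then shift [-0.8 -2.5  3.6] now-axes shift [-0.8 -2.5  3.6] pos [ 499.2 -329.9  -19.4]
tilt x,y deg [-4.06 -0.08] grip 0.6443512587375037 F [ 0.3  0.6 -1. ]
```

Request:
{"name": "step_arm", "arguments": {"steps": [[0,-2,2,0],[0,0,1.5,0],[0,0,0,0],[0,0,0,0]]}}

```text
time: 37.75
tool_pos: [0.4996, -0.3278, -0.0227]
tool_rot: [0.004, 0.996, -0.081, -0.035]
contact_force: [0.6, -0.1, -2.3]
gripper_width: 0.645
```

Request:
{"name": "step_arm", "arguments": {"steps": [[0,0,0,0],[0,0,0,0],[0,0,0,0],[0,0,0,0]], "claw": 82}}

```text
time: 38.15
tool_pos: [0.5003, -0.3283, -0.0217]
tool_rot: [0.004, 0.996, -0.081, -0.034]
contact_force: [-0.4, 0.7, 0.0]
gripper_width: 0.82
```

Request:
{"name": "step_arm", "arguments": {"steps": [[0,0,-8,0],[0,0,-16,0],[0,0,-30,0],[0,0,-40,0],[0,0,-45,0],[0,0,-45,0],[0,0,-40,0],[0,0,-20,0]]}}

```text
time: 38.95
tool_pos: [0.5162, -0.326, 0.236]
tool_rot: [0.004, 0.996, -0.082, -0.035]
contact_force: [0.1, 0.3, 0.0]
gripper_width: 0.818
```

Request:
{"name": "step_arm", "arguments": {"steps": [[0,0,0,0],[0,0,0,0],[0,0,0,0]]}}

```text
time: 39.25
tool_pos: [0.5179, -0.327, 0.2429]
tool_rot: [0.007, 0.996, -0.081, -0.031]
contact_force: [0.0, -0.5, 0.1]
gripper_width: 0.815
```

```bash
cat > tr.py <<'E'
from h import *
p,W=rep('w12')
X=W[masks(p)['red']&(W[...,2]>.008)&(W[...,2]<.0125)][:,:2]*1000
X=X[np.linalg.norm(X-[498,-327.5],axis=1)<140]
a=-9.3;c,s=np.cos(np.radians(a)),np.sin(np.radians(a));P=X@np.array([[c,-s],[s,c]])
lo,hi=np.percentile(P,[.7,99.3],axis=0);print('tray',np.round(hi-lo,1),np.round(np.array([[c,-s],[s,c]])@((lo+hi)/2),1))
E
python3 tr.py; python3 go.py 636 0 130 18.7
```

```text
red [ 186   89  142  145 4047] [ 5.1 10.4 12.1] [ 497.8 -327.8] [169.5 188.3] 80.7
red [ 233  121   48   89 4058] [ 6.2  8.1 30.6] [ 499.4 -326.8] [ 57.3 111.6] 80.7
yellow [  28   55   42   61 1289] [47.3 60.4 62.2] [ 640.6 -123.9] [84.4 41.7] 25.7
yellow [  69  167   79   88 3081] [ 3.2  5.4 27.6] [ 470.7 -124.4] [109.5  70.9] 10.1
tray [187.4 168. ] [ 498.2 -327.9]
t 39.3 yaw now -9.38 turn -28.08 then shift [ 223.7 -270.1  102.1] now-axes shift [  70.3 -343.6  102.1] pos [ 517.6 -326.8  242.2]
tilt x,y deg [-3.6  -0.42] grip 0.8206220509022629 F [-0.3 -0.  -0.2]
```

View pics/w12.png

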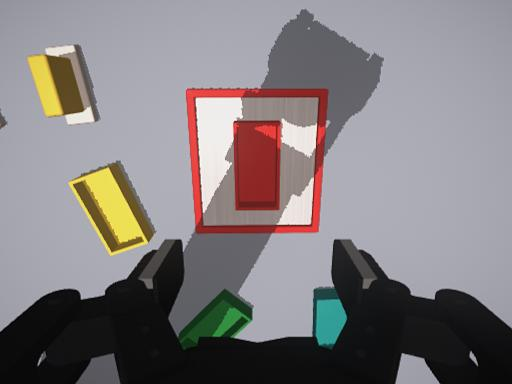

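The red mould (257,165) sits within about 2 mm of the tray middle. Next, the red press.

Request:
{"name": "step_arm", "arguments": {"steps": [[0,0,0,-7],[0,0,0,-7],[0,0,0,-7],[0,0,0,-7],[0,0,0,0],[9,-11,4,0],[18,-22,8,0],[27,-32,12,0]], "claw": 60}}

```text
time: 40.1
tool_pos: [0.5396, -0.2444, 0.201]
tool_rot: [-0.01, 0.986, 0.164, -0.039]
contact_force: [1.1, 0.1, 0.5]
gripper_width: 0.602
```

Request:
{"name": "step_arm", "arguments": {"steps": [[31,-38,14,0],[31,-38,14,0],[31,-38,14,0],[31,-38,10,0],[22,-27,8,0],[16,-19,4,0],[7,-8,0,0],[0,0,0,0]]}}

```text
time: 40.9
tool_pos: [0.6215, 0.0177, 0.1208]
tool_rot: [-0.014, 0.986, 0.159, -0.046]
contact_force: [-0.8, 0.7, -0.0]
gripper_width: 0.6
```

Request:
{"name": "step_arm", "arguments": {"steps": [[0,0,0,0],[0,0,0,0]]}}

```text
time: 41.1
tool_pos: [0.6208, 0.0165, 0.1207]
tool_rot: [-0.013, 0.986, 0.158, -0.047]
contact_force: [-0.2, -0.1, 0.1]
gripper_width: 0.602
```

```bash
python3 -c "
from h import *
rep('w13')"; python3 go.py 636 0 40 18.7
```

```text
blue [   0   69   19  192 2918] [ 4.  10.1 11.8] [543.5 242.9] [188.1  20. ] 2.4
red [ 274  133   29   87 2265] [25.1 60.3 61.8] [ 6.361e+02 -3.000e-01] [58.8 19.4] 18.6
red [476 282  36  44 575] [ 3.7  9.5 11.8] [ 620.6 -159. ] [249.9  48.4] 60.5
yellow [ 407  200   66   74 2303] [42.3 60.1 61.7] [ 630.1 -127.8] [20.6 58.6] 87.3
t 41.15 yaw now 18.26 turn -0.44 then shift [16.2 23.6 78.7] now-axes shift [16.4 23.4 78.7] pos [620.9  16.3 120.8]
tilt x,y deg [-5.53  0.65] grip 0.6014231086477527 F [-0.2 -0.1  0.5]
```

Request:
{"name": "step_arm", "arguments": {"steps": [[3,4,4,-0.4],[5,7,8,0],[5,8,12,0],[2,5,16,0],[0,0,20,0],[0,0,18,0],[0,0,0,0],[0,0,0,0]]}}

```text
time: 41.95
tool_pos: [0.636, -0.008, 0.0322]
tool_rot: [-0.013, 0.986, 0.158, -0.048]
contact_force: [-0.1, -0.2, 0.4]
gripper_width: 0.599
```

```bash
python3 go.py 633 0 2 18.6
```

```text
t 41.95 yaw now 18.27 turn -0.33 then shift [ 2.5 -7.3 30.4] now-axes shift [ 2.4 -7.3 30.4] pos [636.   -8.   32.2]
tilt x,y deg [-5.66  0.66] grip 0.5989460404008314 F [-0.1 -0.2  0.4]
```

Request:
{"name": "step_arm", "arguments": {"steps": [[1,-4,0,-0.3],[1,-3,2,0],[0,0,0,0],[0,0,8,0],[0,0,10,0],[0,0,6,0],[0,0,0,0],[0,0,0,0]]}}

```text
time: 42.75
tool_pos: [0.6348, 0.0002, 0.0067]
tool_rot: [-0.013, 0.986, 0.161, -0.046]
contact_force: [0.3, -0.2, 0.3]
gripper_width: 0.602
```

```bash
python3 go.py 633 0 2 18.6
```

```text
t 42.75 yaw now 18.62 turn 0.02 then shift [-1.4 -0.2  4.8] now-axes shift [-1.4 -0.2  4.8] pos [6.348e+02 2.000e-01 6.700e+00]
tilt x,y deg [-5.42  0.63] grip 0.6022005659129233 F [ 0.3 -0.2  0.3]
```

Request:
{"name": "step_arm", "arguments": {"steps": [[-1,0,3,0],[0,0,2,0],[0,0,0,0],[0,0,0,0]]}}

```text
time: 43.15
tool_pos: [0.6335, -0.0003, 0.0016]
tool_rot: [-0.013, 0.986, 0.161, -0.046]
contact_force: [-0.1, -0.2, 0.6]
gripper_width: 0.603
```

Request:
{"name": "step_arm", "arguments": {"steps": [[0,0,0,0],[0,0,0,0],[0,0,0,0],[0,0,0,0],[0,0,0,0],[0,0,0,0]], "claw": 0}}

```text
time: 43.75
tool_pos: [0.634, -0.0003, 0.0021]
tool_rot: [-0.013, 0.986, 0.161, -0.045]
contact_force: [0.5, 0.7, 0.2]
gripper_width: 0.227
```

```bash
python3 go.py 499.4 -326.8 90 -9.3
```

```text
t 43.75 yaw now 18.61 turn 27.91 then shift [-87.3 344.5 -78.5] now-axes shift [-238.3  263.6  -78.5] pos [ 6.34e+02 -3.00e-01  2.10e+00]
tilt x,y deg [-5.33  0.62] grip 0.22693399830183034 F [0.5 0.7 0.2]
```

Request:
{"name": "step_arm", "arguments": {"steps": [[0,0,-8,0],[0,0,-16,0],[0,0,-22,4],[0,0,-22,6],[0,0,-14,6],[0,0,-6,6],[0,0,0,6],[0,0,0,0]]}}

```text
time: 44.55
tool_pos: [0.6443, -0.0015, 0.1017]
tool_rot: [-0.001, 0.995, -0.092, -0.044]
contact_force: [-0.4, 0.5, -1.3]
gripper_width: 0.229
```

```bash
python3 go.py 499.4 -326.8 90 -9.3
```

```text
t 44.55 yaw now -10.59 turn -1.29 then shift [-89.1 344.4  21.1] now-axes shift [-81.3 346.3  21.1] pos [644.3  -1.5 101.7]
tilt x,y deg [-5.04  0.58] grip 0.22904158203701333 F [-0.4  0.5 -1.3]
```

Request:
{"name": "step_arm", "arguments": {"steps": [[-3,10,0,-1.3],[-6,22,0,0],[-9,34,0,0],[-11,42,0,0],[-11,42,0,0],[-11,42,0,0],[-11,42,0,0],[-11,42,0,0]]}}

```text
time: 45.35
tool_pos: [0.5311, -0.2673, 0.1153]
tool_rot: [-0.002, 0.997, -0.065, -0.041]
contact_force: [1.2, -0.1, -0.6]
gripper_width: 0.228
```

Request:
{"name": "step_arm", "arguments": {"steps": [[-9,34,0,0],[-5,22,0,0],[-2,12,0,0],[0,0,0,0],[0,0,0,0],[0,0,0,0]]}}

```text
time: 45.95
tool_pos: [0.5038, -0.3387, 0.1198]
tool_rot: [-0.002, 0.997, -0.063, -0.04]
contact_force: [-0.1, 0.3, -1.6]
gripper_width: 0.227
```

```bash
cat > pl.py <<'E'
from h import *
p,W=rep('w14')
T=toolT(state());L=(W-T[:3,3])@T[:3,:3]*1000
hsv=cv2.cvtColor(p,cv2.COLOR_RGB2HSV)
m=(W[...,2]>.07)&(hsv[...,1]<70)&(hsv[...,2]>100)&np.isfinite(W[...,2])
n,l,st,_=cv2.connectedComponentsWithStats(m.astype(np.uint8))
for i in range(1,n):
    if st[i,4]>300: q=L[l==i];print(st[i],'plate tool',np.round(np.percentile(q,[1,50,99],axis=0),1).tolist(),'world',np.round(np.percentile(W[l==i],[1,99],axis=0)*1000,1).tolist())
E
python3 pl.py; python3 go.py 499.4 -326.8 50 -9.3
```

```text
red [ 143   68  211  208 7293] [ 5.3 10.4 11.9] [ 498.8 -327.6] [171.7 189.4] 81.4
red [ 210  118   72  125 3584] [ 6.3  8.4 30.6] [ 496.8 -325.5] [ 56.1 119.1] 78.9
red [ 231  189   54  154 7370] [139.1 178.4 179.8] [ 509.4 -338.3] [22.5 53.1] 82.6
yellow [   0  178  102  120 6296] [ 3.5  7.4 27.3] [ 471.8 -131.1] [110.1  58. ] 10.4
yellow [ 48 193  31  40 225] [ 2.5 11.2 21.2] [ 491.6 -155.7] [41.3  2.7] 10.6
[ 224  157   68   76 2954] plate tool [[6.7, -15.8, -15.7], [34.6, 0.9, -13.7], [44.2, 17.3, -5.9]] world [[510.7, -360.1, 122.2], [549.5, -324.9, 132.5]]
t 46.0 yaw now -7.21 turn 2.09 then shift [ -0.7 -11.2  70. ] now-axes shift [ -0.3 -11.2  70. ] pos [ 503.9 -338.5  119.8]
tilt x,y deg [-4.54  0.48] grip 0.22640645030994044 F [ 0.1  0.5 -0.4]
```

View pics/w14.png

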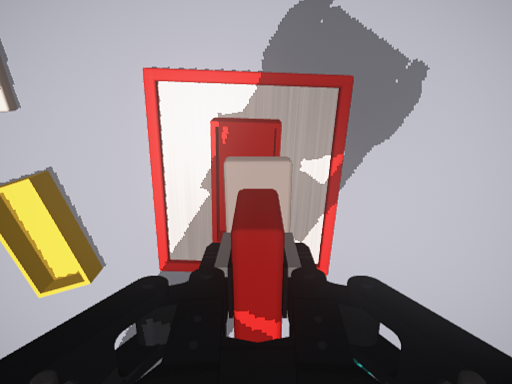

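The press plate (258,180) is held clear above the red mould. I'll align and lower it.

Request:
{"name": "step_arm", "arguments": {"steps": [[0,-3,4,1],[0,-5,10,1],[0,-3,16,0],[0,0,20,0],[0,0,14,0],[0,0,6,0],[0,0,0,0],[0,0,0,0]]}}

```text
time: 46.8
tool_pos: [0.4995, -0.3204, 0.0416]
tool_rot: [-0.003, 0.996, -0.079, -0.042]
contact_force: [0.6, -0.1, -1.3]
gripper_width: 0.228
```

```bash
python3 go.py 498 -326.1 9 -9.3
```

```text
t 46.8 yaw now -9.05 turn 0.25 then shift [ 2.2  5.8 32.5] now-axes shift [ 2.2  5.8 32.5] pos [ 499.5 -320.4   41.6]
tilt x,y deg [-4.76  0.69] grip 0.22777254305736128 F [ 0.6 -0.1 -1.3]
```

Request:
{"name": "step_arm", "arguments": {"steps": [[1,3,0,0.2],[0,2,2,0],[0,1,2,0],[0,0,0,0],[0,0,0,0]]}}

```text
time: 47.3
tool_pos: [0.5011, -0.329, 0.0403]
tool_rot: [-0.001, 0.996, -0.081, -0.04]
contact_force: [-0.4, -0.4, -2.2]
gripper_width: 0.23
```

```bash
python3 go.py 498 -326.1 9 -9.3
```

```text
t 47.3 yaw now -9.32 turn -0.02 then shift [-1.  -2.5 31.5] now-axes shift [-1.  -2.5 31.5] pos [ 501.1 -329.    40.3]
tilt x,y deg [-4.5   0.48] grip 0.2301247147028248 F [-0.4 -0.4 -2.2]
```

Request:
{"name": "step_arm", "arguments": {"steps": [[0,-2,3,0],[-1,0,7,0],[0,0,8,0],[0,0,7,0],[0,0,3,0],[0,0,0,0],[0,0,0,0]]}}

```text
time: 48.0
tool_pos: [0.4973, -0.3257, 0.009]
tool_rot: [-0.002, 0.996, -0.081, -0.04]
contact_force: [-0.3, 0.1, -1.9]
gripper_width: 0.224
```

```bash
python3 go.py 498 -326.1 9 -9.3
```

```text
t 48.0 yaw now -9.3 turn -0.0 then shift [ 0.8  0.3 -0. ] now-axes shift [ 0.8  0.3 -0. ] pos [ 497.3 -325.7    9. ]
tilt x,y deg [-4.59  0.55] grip 0.22426647929670443 F [-0.3  0.1 -1.9]
```

Request:
{"name": "step_arm", "arguments": {"steps": [[0,0,1,0],[0,0,0,0],[0,0,0,0]]}}

```text
time: 48.3
tool_pos: [0.498, -0.3262, 0.0093]
tool_rot: [-0.001, 0.996, -0.081, -0.04]
contact_force: [0.1, -0.8, -1.1]
gripper_width: 0.227
```

Request:
{"name": "step_arm", "arguments": {"steps": [[0,0,0,0],[0,0,0,0],[0,0,0,0],[0,0,0,0]], "claw": 50}}

```text
time: 48.7
tool_pos: [0.4988, -0.327, 0.0104]
tool_rot: [-0.0, 0.996, -0.081, -0.039]
contact_force: [-0.1, 0.5, -0.7]
gripper_width: 0.501
```

Request:
{"name": "step_arm", "arguments": {"steps": [[0,0,-6,0],[0,0,-14,0],[0,0,-24,0],[0,0,-34,0],[0,0,-44,0],[0,0,-44,0],[0,0,-40,0],[0,0,-20,0]]}}

```text
time: 49.5
tool_pos: [0.5152, -0.327, 0.2471]
tool_rot: [-0.002, 0.996, -0.081, -0.04]
contact_force: [0.4, 0.2, 0.5]
gripper_width: 0.502
```

Request:
{"name": "step_arm", "arguments": {"steps": [[0,0,0,0],[0,0,0,0],[0,0,0,0]]}}

```text
time: 49.8
tool_pos: [0.5167, -0.328, 0.2533]
tool_rot: [0.001, 0.996, -0.081, -0.036]
contact_force: [0.1, -0.7, 1.2]
gripper_width: 0.503
```

```bash
cat > top.py <<'E'
from h import *
p,d=grab_frame('top');W=cloud('top',d);cv2.imwrite('pics/top1.png',cv2.resize(p[90:330,70:450,::-1],None,fx=2.1,fy=2.1,interpolation=2))
for k,m in masks(p).items():
    for st,q,r in comps(m,W):
        if st[1]<220: print('top',k,st,np.round(np.percentile(q[:,2],[50,98])*1000,1),np.round(r[0]))
E
python3 tr.py; python3 top.py; python3 -c "
from h import *
f=np.load('w12.npz')
import numpy as np
p,W=f['p'],f['W'];m=masks(p)['red']&(W[...,2]>.062)&(W[...,2]<.08);q=W[m];r=cv2.minAreaRect((q[:,:2]*1000).astype('float32'));print('grip top',m.sum(),r,np.percentile(q[:,2],[5,50,95])*1000)
f=np.load('w9.npz');p,W=f['p'],f['W'];m=masks(p)['blue']&(W[...,2]>.062)&(W[...,2]<.08);q=W[m];r=cv2.minAreaRect((q[:,:2]*1000).astype('float32'));print('blue',m.sum(),r,np.percentile(q[:,2],[5,50,95])*1000)
"
```

```text
red [ 189   85  139  142 3852] [ 3.9 10.5 12.2] [ 497.9 -327.8] [169.3 188.9] 80.7
red [ 235  117   46   87 2989] [ 6.5 29.1 68.6] [ 500.7 -327.2] [ 57.3 108.8] 80.6
yellow [  35   52   36   60 1127] [56.8 60.4 62.2] [ 639.5 -124.8] [82.2 41.1] 23.5
yellow [  75  161   77   87 2935] [ 3.3  5.4 27.7] [ 470.8 -125.5] [109.6  68.8] 10.4
tray [187.2 168. ] [ 497.8 -327.8]
top blue [160 145  48  54 308] [10.7 17.6] [438. 257.]
top blue [176 156  16  30 272] [30.6 73.3] [422. 215.]
top red [ 288  108  165  203 6888] [623.7 676.5] [ 405. -173.]
top red [401 144  15  12  40] [519.8 523.1] [ 510. -311.]
top yellow [308 137   6  17  90] [59.8 67.4] [ 627. -129.]
top yellow [300 175  21  32 459] [ 6.7 32. ] [392. -83.]
grip top 856 ((499.591552734375, -326.7344055175781), (18.756235122680664, 59.44704055786133), 80.66459655761719) [65.88879071 67.47447882 68.85698598]
blue 876 ((542.7149658203125, 319.20758056640625), (58.786705017089844, 19.17816925048828), 3.874549627304077) [66.18690051 67.48719643 68.81947457]
```

View pics/w12.png

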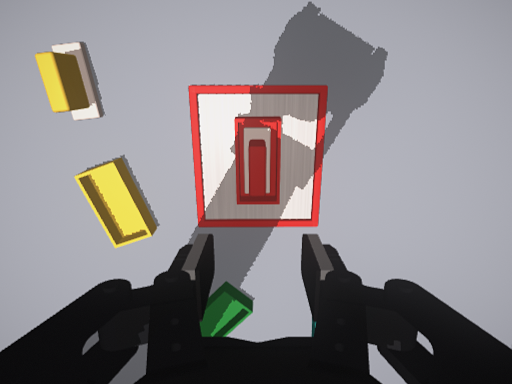

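View pics/top1.png

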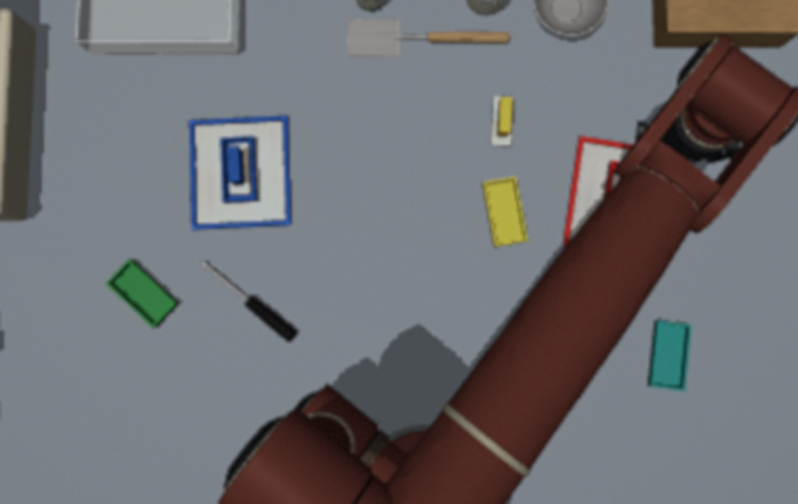

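Both grip tops read 67.5 mm level, against an expected 67 plus about 0.5 mm of bias, so both presses are home. The yellow parts haven't moved, and the arm is clear. Handing in.

```bash
python3 -c "
from plant import *
print(job_done())"
```

```text
the job is handed in; nothing more can be done
None
```

Both sets are laid out and the job is handed in, at about 50 s on the robot's clock. Each mould is open side up in its own tray, with the matching press block plate down inside it.

**Last checks (wrist camera):**

| | Mould centre (mm) | Tray middle (mm) | Off-centre | Press centre vs mould | Grip top height |
|---|---|---|---|---|---|
| Blue | (541, 320) | (538.5, 320.5) | about 3 mm | within 2 mm | 67.5 mm |
| Red | (500, −327) | (498, −328) | about 2–3 mm | within 1–2 mm | 67.5 mm |

- **Press seating:** 67 mm is the expected height with the plate fully on the mould floor. The camera reads about 0.5 mm high, so both presses are home.
- **Yellow parts:** the last wrist and top pictures show both where they started.
- **Forces:** contact readings stayed around 2–3 N at most, and the gripper was open and well clear at hand-in.

**What went wrong or disagreed:**
- **First grasp missed:** my first try at the blue mould closed above its walls, without moving it. The camera put the fingertips about 33 mm behind the reported TCP, so I corrected for that from then on.
- **Tool tilt:** the tool leaned up to 5.7° during the work, which the moves could not correct. Both presses still ended level.
- **Final top view:** the arm hid most of the red tray there, so the red figures come from the wrist camera only.

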